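# Fit the crank and wind the slide table to the green flag

### The job

Bring the jar on the slide table to the station with the green flag: take the loose crank from its wooden rest, push it fully home on the square end of the slanted drive shaft, and wind it by its red knob until the orange pointer on the carriage lines up with the white line on the green flag. Move the carriage only with the crank, without touching carriage or jar, leave the other things on the worktop alone, and finish with the jar upright on the carriage and the crank still fully seated on the shaft.

Things in the scene. Friction and masses are not known exactly. Their poses are not given: they have to be found in the camera images.
- slide: Fixed slide table, grey plates and blue housings. Origin on the worktop under the middle of the shaft's shoulder; z up, x along the rail. The rail's plate (250 x 75 mm) is centred at y = -140 mm; a blue drive housing joins it to the blue pedestal (44 mm wide) under the shaft. The shaft leans 32 degrees from vertical towards this body's +y, away from the rail
- shaft (a joint): turn of the square drive shaft about its axis, rad, 0 at the start, positive anticlockwise seen looking down onto the shaft end. One full positive turn moves the carriage 24 mm along the slide table's +x (negative: -x), without slack; travel 66 mm either way. It needs about 0.2 N m and stays where it is left
- shaft_seat (a point): centre of the round shoulder (40 mm diameter, 105 mm above the worktop) on which the crank's hub comes to rest; z points up along the slanted shaft axis, x and y are parallel to the sides of the square, and turn with the shaft (at joint 0, x is the slide table's x). From here the steel square, 18 mm across the sides, rises 32 mm along z; its last 4 mm taper to 12 mm
- carriage: aluminium block 70 x 78 x 14 mm on two rods, with a low black rim round a rubber pad on which the jar stands; origin at its centre, 42 mm over the worktop, axes as those of the slide table
- pointer (a point): outer end part of the orange pointer, a strip 3 mm wide that sticks out of the carriage towards the crank shaft (slide table's +y), 47 mm over the worktop; it passes just over the tops of the flags
- flag_green: green upright marker 12 x 12 mm, 42 mm tall, white line across its top, beside the rail on the shaft's side; origin under its centre, axes parallel to the slide table's. The wanted station, 32 to 50 mm to one or the other side of the pointer's start. The carriage is there when pointer and flag have the same x in the slide table's frame
- flag_red: same marker in red, on the other side: not the wanted station
- jar: white screw-top jar, 50 mm diameter, 98 mm tall, standing loose on the carriage, its foot 49 mm over the worktop; origin under its centre
- crank: loose crank, 0.25 kg. Origin: centre of the hub's open underside; z out through the hub's top, x along the arm. Dark steel hub 34 x 34 x 38 mm with a square socket, 19.8 mm wide, 33 mm deep, sides parallel to x and y (goes on in four ways). Above it the arm, 22 mm wide, z = 38 to 46 mm, to x = 76 mm. Starts level, hub down, on the rest. Fully seated, its origin lies on shaft_seat, z axes alike
- crank_grip (a point): middle of the black grip block on top of the hub: 24 mm wide across the crank's y, 30 mm along its x, from 46 to 78 mm above the crank's origin. This point is 66 mm above that origin, axes as the crank's
- knob_mid (a point): middle of the crank's red knob, a cylinder of 26 mm diameter and 43 mm length (73 mm above the crank's origin, 65 mm from its axis) that spins freely on the arm's end; z along the knob's axis, parallel to the crank's z. The knob's foot is 3 mm above the arm
- rest: fixed wooden rest, plate 125 x 52 x 8 mm with a notched post under the crank's arm; origin on the worktop under the crank's hub at the start, x as the crank's at the start
- dropper: small dropper bottle, 28 mm wide, 85 mm tall, bystander; origin under its centre
- bottle_b: another small dropper bottle, 28 mm wide, 76 mm tall, bystander nearer the robot; origin under its centre
- big_jar: white screw-top jar, 70 mm diameter, 136 mm tall, standing fast on the worktop beyond the rail; origin under its centre
Not all that is in view belongs to the job. What is shaped like the crank but pink is not meant. Leave any yellow look-alike of the jar alone.

How it is judged:
On the way, in this order (a step that is already met when the one before it is completed fails the run):
1. the crank is fully home on the square shaft end (distance between crank and shaft_seat below 0.006 m and angle between the z axis of crank and the z axis of shaft_seat, either way round below 0.15 rad), for 0.2 s.
2. with the crank on the shaft, the pointer has come to the green flag's line (distance between crank and shaft_seat below 0.008 m and x of pointer in the frame of flag_green between -0.005 and 0.005 m), for 0.2 s.
At the end, for the whole second after the job is handed in: The pointer is within 5 mm of the green flag's white line along the rail, the crank is fully on the shaft (hub's underside centre within 6 mm of the shoulder's centre, axes within 0.15 rad), the jar stands upright in the middle of the carriage (within 12 mm), and everything is at rest (all of step 1 and x of pointer in the frame of flag_green between -0.005 and 0.005 m and horizontal distance between jar and carriage below 0.012 m and angle between jar's own z axis and vertical below 0.1 rad and linear speed of carriage below 0.005 m/s and linear speed of crank below 0.02 m/s); the robot touches nothing.
It fails at once if the robot touches the carriage or the jar (more than 1 N) (contact force between any of the fingers, the arm and carriage above 1 N or contact force between any of the fingers, the arm and jar above 1 N).
It fails at once if one of the two dropper bottles is moved by more than 25 mm (distance of any of dropper, bottle_b from where it was at the start of the episode above 0.025 m).
It also fails if it takes over 64 s, if anything falls off the work surface, if the arm or the gripper's body presses on something with over 40 N, if the wrist force passes 120 N, or if a joint passes its speed limit or range.

### The arm

A 6-joint arm with a two-finger parallel gripper is mounted at the origin on the work surface; the furniture and walls round the work are solid. World frame = base frame: x ahead of the robot, y to its left, z up, the work surface at z = 0. Lengths are in m, angles in rad, forces in N, time in s.
With the tool pointing down it reaches from about 0.275 to 0.725 m from the base axis. Payload 15.9 kg.
Tool frame: the origin (TCP) lies at the very end of the fingers, on their centre line; the grasp point (between the pads) lies 19 mm behind it (manip.grip_point_offset is the distance from the TCP to the grasp point, in m); x points along the fingers, y is the direction in which the jaws open and shut, and the axes are right-handed (so a half turn about x gives the same grasp; the last joint's range is limited). The gripper opens to 85 mm and grips with 20 to 120 N. Pads are 22 mm wide; open, the fingers measure 114 mm over their backs; the gripper's body (76 mm by 85 mm) begins 54 mm behind the grasp point. The pads swing forward as they close: fully open they stand 13 mm farther back than shut.
Start: joints at [-1.167, 0.213, -0.034, 1.323, 0, 1.571], TCP at [0.196, -0.46, 0.231] pointing down, gripper open.
Joint ranges: [-2.98, 2.98], [-0.74, 1.72], [-1.14, 1.35], [-2.1, 2.04], [-1.57, 1.44], [-3.14, 3.14]. Speed limits (rad/s): [1.89, 1.89, 2.39, 2.57, 3.14, 3.14].

### API

Orientations are given as a 3x3 rotation matrix whose columns are the frame's x, y, z axes.
In Python, from station import manip, viewer, ticket gives the robot as it stands.
- The arm moves only by the tool jog_arm, never from a script. Its argument "moves" is a list of rows, each an object with "xyz": the shift along the tool's x, y, z in mm, a list of three; "rot": the turn, a rotation vector about the tool's x, y, z in degrees, a list of three; "jaw": the opening, from 0 (shut) to 1 (fully open). In form: [{"xyz": [x, y, z], "rot": [wx, wy, wz], "jaw": jaw}, ...]. A call has 1 to 12 rows; each row is the pose to reach, as a shift and turn from the pose measured when the call began, along the tool's axes at that moment; what a row does not reach only later rows make up. A row lasts 1/8 s, in which the tool goes at most 62.5 mm and 10.7 degrees, less where a joint would pass 70% of its speed; a pose out of reach is approached as far as the arm can. A call with a gripper value outside its range is refused whole. The fingers move at their own pace and stop on an object; "newtons" is the grip in N (left out, the last holds). Time passes only in rows, so rows that repeat a pose let the fingers close. It gives the time, the measured TCP pose, the force and the opening at its end, in the units of the state.
- manip.get_state(): the state, without advancing time (a new reading comes with each control period).
- viewer.grab_frame(name): name is "scene" or "top"; returns (picture, depth): 420x560x3 uint8, red, green, blue; 420x560 float32, m along the optical axis (not along the pixel's ray), 0 where there is no reading.
- viewer.get_calibration(name): a dict with "fovy" (degrees; the focal length in pixels is half the picture's height over the tangent of half this angle, whatever the lens; pixels are square), "cx", "cy" (the principal point, pixels), "D" ([k1, k2, p1, p2, k3] as OpenCV has them; the pictures are not rectified), "origin" and "orientation" of the camera in the world. Camera axes: x right, y down, z forward; pixel columns grow to the right and rows downward; lengths in m; the calibration is good to about 2 mm. A picture is of the moment at which its call begins. get_calibration takes no time and is no camera call.
- ticket.finish_job(): hands the job in, once; it reports no verdict.
The state is a dict: "t": time; "q": joint angles; "qvel": joint speeds; "joint_torque": joint torques, N m; "eef_pos": TCP position; "orientation": TCP orientation; "ft_force": force on the tool from outside, world axes, zero at the start; "moment": the same for the moment, N m; "opening": opening from 0.0 (shut) to 1.0 (fully open).
Only numpy, scipy, OpenCV 4.12 (cv2) and the standard library are available. Lean on these libraries where they do the work, as an engineer would, in place of code of your own. Each camera call takes 0.05 s, during which the arm holds its last target.

## Working session

There is one attempt and no reset: what is moved stays moved. The work goes in short steps, Python scripts to look and compute and a tool call to move; the robot and the scene stay as the last step left them, time stands still between calls to the robot, and variables do not carry over. Pictures are saved under pics/ and viewed, and the job is handed in when it is done.

Besides the shell and the picture viewer there is one more tool, called after "Call:" as name(argument=value, ...) on one line, values as JSON. jog_arm: Moves the arm, as the interface text tells. Its arguments: {"type":"object","properties":{"moves":{"type":"array"},"newtons":{"type":"number"}},"required":["moves"]}

```bash
ls; mkdir -p pics
python3 - <<'E'
from station import manip, viewer, ticket
import cv2,numpy as np
np.set_printoptions(precision=4,suppress=True)
for n in ["scene","top"]:
    p,d=viewer.grab_frame(n); c=viewer.get_calibration(n)
    cv2.imwrite(f"pics/{n}0.png",p[:,:,::-1]); np.save(f"pics/{n}0_d.npy",d); np.save(f"pics/{n}0_p.npy",p)
    print(n,c)
s=manip.get_state(); print(s, manip.grip_point_offset)
E
```

```text
pics
scene {'fovy': 44.463789359943576, 'cx': 280.70996371489247, 'cy': 212.07239752836622, 'D': array([-0.0384,  0.    ,  0.    ,  0.    ,  0.    ]), 'origin': array([ 1.121 , -0.8635,  0.8892]), 'orientation': array([[ 0.8028,  0.3526, -0.4808],
       [ 0.5961, -0.4888,  0.6369],
       [-0.0105, -0.7979, -0.6026]])}
top {'fovy': 49.67810074463661, 'cx': 285.7717326479265, 'cy': 198.42397979769012, 'D': array([-0.01,  0.  ,  0.  ,  0.  ,  0.  ]), 'origin': array([ 0.24  , -0.0348,  1.1686]), 'orientation': array([[ 0.1032, -0.9723,  0.2097],
       [-0.9947, -0.1011,  0.0203],
       [ 0.0014, -0.2106, -0.9776]])}
{'t': 0.1, 'q': array([-1.167 ,  0.2133, -0.035 ,  1.3235,  0.    ,  1.5708]), 'qvel': array([ 0.0008,  0.0003,  0.0031, -0.001 , -0.0012, -0.0001]), 'joint_torque': array([ -0.0013, -68.7247,  48.7807,   0.0121,  -0.    ,   0.    ]), 'eef_pos': array([ 0.1963, -0.4595,  0.2309]), 'orientation': array([[-0.0004,  0.3929, -0.9196],
       [ 0.0009, -0.9196, -0.3929],
       [-1.    , -0.001 , -0.    ]]), 'ft_force': array([-0.3783,  1.4948,  0.1254]), 'moment': array([-0.0149,  0.019 ,  0.0205]), 'opening': 1.0041614756545387} 0.0187
```

View pics/scene0.png

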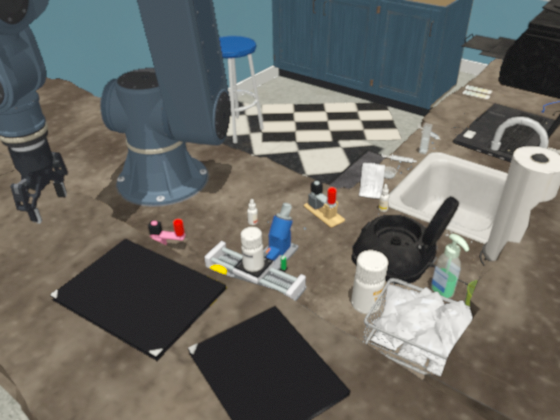

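View pics/top0.png

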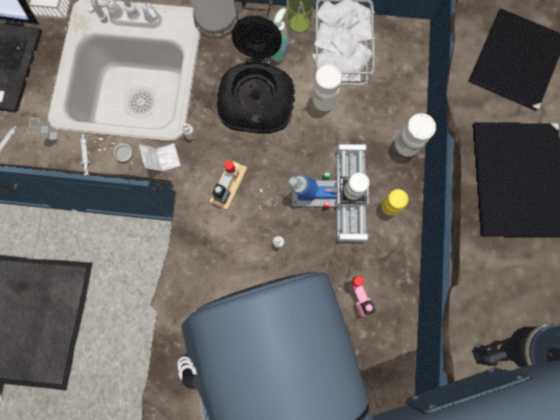

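The crank candidates are the dark/wooden-rest one at top (228,182) / scene (325,203), and the pink look-alike at top (362,297) / scene (167,232). By the description I want the dark crank on the wooden rest. The jar is the white one on the carriage at top (357,185). The yellow one at (395,203) is a look-alike. Next I'll check close crops.

Run:
```python
import cv2,numpy as np
a=np.load("pics/top0_p.npy")[:,:,::-1]; b=np.load("pics/scene0_p.npy")[:,:,::-1]
cv2.imwrite("pics/c1.png",cv2.resize(a[130:260,190:390],None,fx=4,fy=4,interpolation=cv2.INTER_CUBIC))
cv2.imwrite("pics/c2.png",cv2.resize(b[170:310,190:360],None,fx=4,fy=4,interpolation=cv2.INTER_CUBIC))
```

```text
(no output)
```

View pics/c1.png

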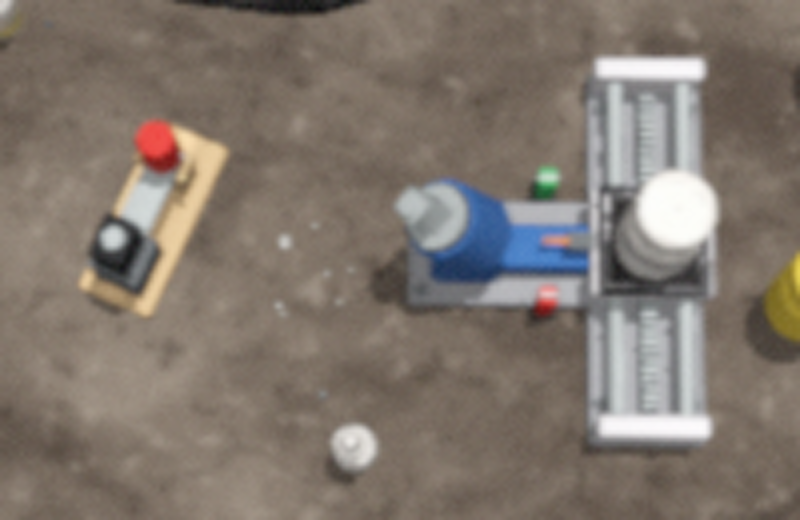

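View pics/c2.png

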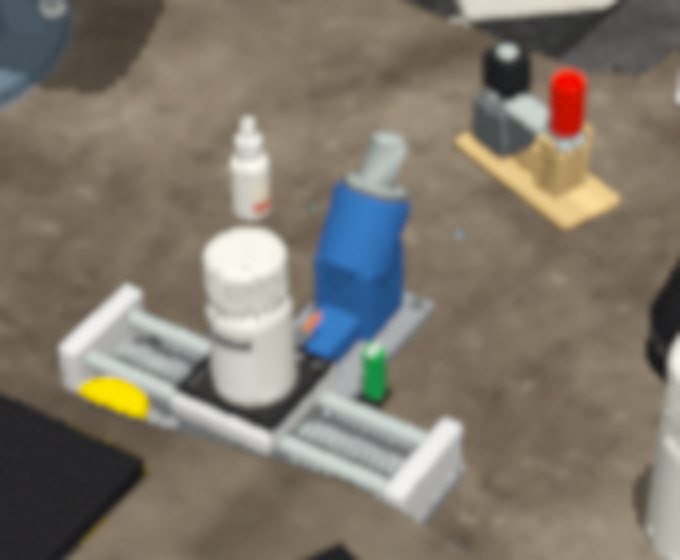

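```bash
cat > h.py <<'E'
import cv2,numpy as np
np.set_printoptions(precision=4,suppress=True)
from station import manip, viewer, ticket
def cal(n):
    c=viewer.get_calibration(n); f=210/np.tan(np.radians(c['fovy'])/2)
    return np.array([[f,0,c['cx']],[0,f,c['cy']],[0,0,1.]]),np.array(c['D']),np.array(c['origin']),np.array(c['orientation'])
def cloud(n,d):
    K,D,o,R=cal(n); v,u=np.mgrid[0:420,0:560]
    uv=np.stack([u,v],-1).reshape(-1,1,2).astype(np.float64)
    xy=cv2.undistortPoints(uv,K,D).reshape(420,560,2)
    P=np.concatenate([xy,np.ones((420,560,1))],-1)*d[...,None]
    W=P@R.T+o; W[d<=0]=np.nan; return W
def proj(n,X):
    K,D,o,R=cal(n); Pc=(np.atleast_2d(X)-o)@R
    return cv2.projectPoints(Pc,np.zeros(3),np.zeros(3),K,D)[0].reshape(-1,2)
def grab(n,tag):
    p,d=viewer.grab_frame(n); np.save(f"pics/{n}{tag}_p.npy",p); np.save(f"pics/{n}{tag}_d.npy",d); cv2.imwrite(f"pics/{n}{tag}.png",p[:,:,::-1]); return p,d
def load(n,tag): return np.load(f"pics/{n}{tag}_p.npy"),np.load(f"pics/{n}{tag}_d.npy")
E
python3 - <<'E'
from h import *
for n,rois in (("top",dict(crank=(150,215,205,250),slide=(140,250,285,375))),("scene",dict(crank=(170,230,300,350),slide=(195,300,200,310)))):
    p,d=load(n,"0"); W=cloud(n,d); hsv=cv2.cvtColor(p,cv2.COLOR_RGB2HSV); H,S,V=[hsv[...,i].astype(int) for i in range(3)]
    m=dict(red=(S>150)&((H<8)|(H>172))&(V>90),green=(S>120)&(H>45)&(H<80),blue=(S>110)&(H>95)&(H<125),wood=(S>60)&(H>10)&(H<28)&(V>120))
    for r,(a,b,c,e) in rois.items():
        box=np.zeros(d.shape,bool); box[a:b,c:e]=1
        for k,mm in m.items():
            q=W[mm&box]; q=q[~np.isnan(q[:,0])]
            if len(q)>3: print(n,r,k,len(q),"med",np.median(q,0),"p5",np.percentile(q,3,axis=0),"p95",np.percentile(q,97,axis=0))
    # dark plate heights
    a,b,c,e=rois['slide'];q=W[a:b,c:e].reshape(-1,3); print(np.nanpercentile(q[:,2],[1,10,50,90,99]))
E
```

```text
top crank red 86 med [0.5358 0.1342 0.0988] p5 [0.5277 0.1252 0.0794] p95 [0.5478 0.1448 0.1024]
top crank wood 553 med [0.5176 0.1302 0.0075] p5 [ 0.4512  0.1069 -0.0019] p95 [0.5725 0.1806 0.0527]
top slide red 12 med [ 0.4736 -0.1148  0.0299] p5 [ 0.4729 -0.1182  0.0103] p95 [ 0.4755 -0.1106  0.0402]
top slide green 12 med [ 0.5505 -0.1075  0.0341] p5 [ 0.5494 -0.112   0.0235] p95 [ 0.5516 -0.1033  0.0433]
top slide blue 434 med [ 0.5023 -0.0778  0.0661] p5 [ 0.4845 -0.1335  0.0293] p95 [ 0.5249 -0.0454  0.1103]
[-0.0046 -0.0019  0.0028  0.0582  0.1469]
scene crank red 129 med [0.5453 0.1276 0.0845] p5 [ 0.4687  0.1198 -0.0032] p95 [0.5542 0.2721 0.0989]
scene crank wood 825 med [0.533  0.1293 0.0032] p5 [ 0.4382  0.0756 -0.0055] p95 [0.5827 0.2699 0.0456]
scene slide green 52 med [ 0.5617 -0.1155  0.0219] p5 [ 0.5553 -0.1188  0.0039] p95 [ 0.5653 -0.108   0.0372]
scene slide blue 736 med [ 0.5236 -0.0791  0.064 ] p5 [ 0.4961 -0.1165  0.0199] p95 [ 0.5347 -0.049   0.1064]
scene slide wood 1786 med [ 0.4654 -0.0446 -0.002 ] p5 [ 0.2223 -0.4008 -0.0059] p95 [0.7178 0.1299 0.2288]
[-0.0066 -0.0042  0.01    0.2276  0.243 ]
```

```bash
cat > fit.py <<'E'
from h import *
from scipy.optimize import least_squares
def box(P,lo,hi):
    c=(np.array(lo)+hi)/2; h=(np.array(hi)-lo)/2
    q=np.abs(P-c)-h
    return np.linalg.norm(np.maximum(q,0),axis=1)+np.minimum(q.max(1),0)
def cyl(P,x,y,r,z0,z1):
    a=np.hypot(P[:,0]-x,P[:,1]-y)-r; b=np.abs(P[:,2]-(z0+z1)/2)-(z1-z0)/2
    q=np.stack([a,b],1)
    return np.linalg.norm(np.maximum(q,0),axis=1)+np.minimum(q.max(1),0)
mm=1e-3
def crank_sdf(P):
    return np.min([box(P,[-.017,-.017,0],[.017,.017,.038]),box(P,[-.011,-.011,.038],[.076,.011,.046]),
      box(P,[-.015,-.012,.046],[.015,.012,.078]),cyl(P,.065,0,.013,.0515,.0945)],axis=0)
t=np.radians(32)
SA=np.array([[1,0,0],[0,np.cos(t),np.sin(t)],[0,-np.sin(t),np.cos(t)]]) # columns = axes of seat in slide
def shaft_sdf(P):
    Q=(P-np.array([0,0,.105]))@SA
    return np.min([box(Q,[-.009,-.009,0],[.009,.009,.030]),cyl(Q,0,0,.02,-.02,0)],axis=0)
def slide_sdf(P):
    return np.min([shaft_sdf(P),box(P,[-.125,-.1775,-.02],[.125,-.1025,.01])],axis=0)
def Rz(a): return np.array([[np.cos(a),-np.sin(a),0],[np.sin(a),np.cos(a),0],[0,0,1]])
E
python3 - <<'E'
from fit import *
# table bias
C={}
for n in("top","scene"):
    p,d=load(n,"0"); W=cloud(n,d); C[n]=(p,W)
    q=W.reshape(-1,3); k=(q[:,0]>.4)&(q[:,0]<.65)&(q[:,1]>-.25)&(q[:,1]<.2)&(np.abs(q[:,2])<.015); q=q[k]
    A=np.c_[q[:,:2]-[.5,0],np.ones(len(q))]; 
    for _ in range(5):
        s=np.linalg.lstsq(A,q[:,2],rcond=None)[0]; r=np.abs(q[:,2]-A@s); kk=r<.004; A=A[kk];q=q[kk]
    print(n,"table plane",s,"noise",np.std(q[:,2]-A@s),len(q))
# crank fit
def fit(sdf,x0,sel,z0free,zmin,zmax,rmax,names=("top","scene")):
    res={}
    def pts(n,x):
        q=C[n][1].reshape(-1,3); return q
    out=[]
    for combo in [("top",),("scene",),("top","scene")]:
        x=np.array(x0+[0.0]*0,float)
        for it in range(4):
            Q=[]
            for n in combo:
                q=C[n][1].reshape(-1,3)+np.array([0,0,zb[n]]); q=q[~np.isnan(q[:,0])]
                q=q[(q[:,2]>zmin)&(q[:,2]<zmax)]
                L=(q-[x[0],x[1],x[3]])@Rz(x[2])
                q=q[np.abs(sdf(L))<[.02,.012,.008,.006][it]]; Q.append(q)
            q=np.concatenate(Q)
            f=lambda v: sdf((q-[v[0],v[1],v[3] if z0free else x0[3]])@Rz(v[2]))
            r=least_squares(f,x,loss='soft_l1',f_scale=.0015); x=r.x
            if not z0free:x[3]=x0[3]
        print(combo,x,"yaw deg",np.degrees(x[2]),len(q),"rms",np.sqrt(np.mean(f(x)**2)))
    return x
zb=dict(top=.0,scene=.0)
import sys
# hub guess from grip pixels: print
p,W=C["top"]; print(W[190,218],W[166,229]); p,W=C["scene"]; print(W[190,316])
fit(crank_sdf,[.468,.14,np.arctan2(-.01,.065),.008],None,True,.02,.12,0)
fit(slide_sdf,[.507,-.065,0,0],None,False,.0,.14,0)
E
```

```text
top table plane [-0.0003 -0.0035  0.0006] noise 0.0017247888426047875 8789
scene table plane [-0.0022 -0.0062 -0.0018] noise 0.0015359927742255868 3587
[0.4754 0.1546 0.0889] [0.5356 0.134  0.1   ]
[0.4882 0.1398 0.0722]
('top',) [ 0.4785  0.1563 -0.3122  0.0081] yaw deg -17.885804318946448 514 rms 0.001947318325933695
('scene',) [ 0.4787  0.1543 -0.3004  0.005 ] yaw deg -17.21378227027939 541 rms 0.002049253064213023
('top', 'scene') [ 0.4786  0.155  -0.305   0.007 ] yaw deg -17.47371583034546 1048 rms 0.0021385451283639574
('top',) [ 0.5049 -0.0564 -0.0186  0.    ] yaw deg -1.0629009905230369 1263 rms 0.0032327871607301766
('scene',) [ 0.5104 -0.0462  0.0954  0.    ] yaw deg 5.465566549562105 798 rms 0.0024074063643851995
('top', 'scene') [ 0.5089 -0.0503 -0.0163  0.    ] yaw deg -0.9323025358233785 2007 rms 0.0029909671765512244
```

Run:
```python
from fit import *
C={}
for n in("top","scene"):
    p,d=load(n,"0"); W=cloud(n,d); hsv=cv2.cvtColor(p,cv2.COLOR_RGB2HSV).astype(int); C[n]=(p,W,hsv)
    q=W.reshape(-1,3); s=hsv.reshape(-1,3)
    # white end blocks
    for lo,hi in((.34,.44),(.58,.70)):
        k=(q[:,0]>lo)&(q[:,0]<hi)&(q[:,1]>-.25)&(q[:,1]<-.14)&(s[:,2]>185)&(s[:,1]<40)&(q[:,2]>.02)&(q[:,2]<.1)
        print(n,k.sum(),q[k].mean(0) if k.sum() else 0, np.percentile(q[k],[3,97],axis=0) if k.sum() else 0)
    # gray shaft pts
    k=(np.abs(q[:,0]-.507)<.04)&(q[:,1]>-.10)&(q[:,1]<0)&(q[:,2]>.09)&(q[:,2]<.16)&(s[:,1]<90)
    print(n,"shaft",k.sum(),q[k].mean(0))
    np.save(f"pics/sh_{n}.npy",q[k])
for yaw in np.radians([-3,-1,0,1,3]):
  for combo in (("top",),("scene",),("top","scene")):
    q=np.concatenate([np.load(f"pics/sh_{n}.npy") for n in combo])
    x=np.array([.507,-.06,0.]);
    for it in range(5):
        g=q[np.abs(shaft_sdf((q-x)@Rz(yaw)))<[.03,.015,.01,.006,.006][it]]
        f=lambda v: shaft_sdf((g-[v[0],v[1],v[2]])@Rz(yaw))
        r=least_squares(f,x,loss='soft_l1',f_scale=.0015); x=r.x
    print(np.degrees(yaw),combo,x,len(g),"rms",np.sqrt(np.mean(f(x)**2)))
```

```text
top 210 [ 0.4097 -0.1868  0.0421] [[ 0.3966 -0.2182  0.0317]
 [ 0.4366 -0.1578  0.0492]]
top 198 [ 0.6229 -0.1718  0.0415] [[ 0.5833 -0.1991  0.0316]
 [ 0.6419 -0.1431  0.0481]]
top shaft 246 [ 0.5053 -0.0383  0.1153]
scene 197 [ 0.4124 -0.1925  0.038 ] [[ 0.398  -0.2241  0.0247]
 [ 0.4371 -0.1591  0.0446]]
scene 244 [ 0.624  -0.1746  0.0384] [[ 0.5859 -0.2025  0.0312]
 [ 0.645  -0.1438  0.0455]]
scene shaft 161 [ 0.5113 -0.0409  0.1158]
-3.0000000000000004 ('top',) [ 0.5071 -0.0386  0.0007] 246 rms 0.0018700124453971657
-3.0000000000000004 ('scene',) [ 0.5072 -0.0416 -0.0014] 161 rms 0.0019317835558293344
-3.0000000000000004 ('top', 'scene') [ 0.5073 -0.0299  0.0148] 352 rms 0.0027021626791431663
-1.0 ('top',) [ 0.5071 -0.0386  0.0007] 246 rms 0.001810153312368646
-1.0 ('scene',) [ 0.5074 -0.0416 -0.0014] 161 rms 0.0019319749203091001
-1.0 ('top', 'scene') [ 0.5072 -0.0298  0.0148] 350 rms 0.0026675858274553452
0.0 ('top',) [ 0.5071 -0.0386  0.0006] 246 rms 0.001784578719155478
0.0 ('scene',) [ 0.5075 -0.0417 -0.0015] 161 rms 0.0019361631986114204
0.0 ('top', 'scene') [ 0.5071 -0.0298  0.0148] 352 rms 0.0026983517150849273
1.0 ('top',) [ 0.5071 -0.0386  0.0006] 246 rms 0.0017613218250491713
1.0 ('scene',) [ 0.5077 -0.0417 -0.0014] 161 rms 0.0019419106771192515
1.0 ('top', 'scene') [ 0.5069 -0.0298  0.0148] 355 rms 0.0027451464271336136
3.0000000000000004 ('top',) [ 0.5071 -0.0387  0.0006] 246 rms 0.0017247931232148483
3.0000000000000004 ('scene',) [ 0.5079 -0.0418 -0.0014] 161 rms 0.001958438808066873
3.0000000000000004 ('top', 'scene') [ 0.5068 -0.0299  0.0148] 355 rms 0.0027543751743774746
```

```bash
python3 - <<'E'
from fit import *
for n in("top","scene"):
    p,d=load(n,"0"); W=cloud(n,d); hsv=cv2.cvtColor(p,cv2.COLOR_RGB2HSV).astype(int)
    q=W.reshape(-1,3); s=hsv.reshape(-1,3)
    cs=[]
    for lo,hi in((.385,.412),(.62,.66)):
        for V in (150,185):
            k=(q[:,0]>lo)&(q[:,0]<hi)&(q[:,1]>-.25)&(q[:,1]<-.12)&(s[:,2]>V)&(s[:,1]<50)&(q[:,2]>.035)&(q[:,2]<.06)
            g=q[k][:,:2].astype(np.float32); r=cv2.minAreaRect(g*1000); e=np.linalg.svd(g-g.mean(0))[2][0]
            print(n,k.sum(),g.mean(0),r,"pca",np.degrees(np.arctan2(e[0],e[1])))
        cs.append(g.mean(0))
    v=cs[1]-cs[0]; print("yaw",np.degrees(np.arctan2(v[1],v[0])),"mid",(cs[0]+cs[1])/2, "len",np.linalg.norm(v))
    # rail all points z>.004, yaw via minAreaRect, y<-.13, excluding jar
    L=(q-[.5073,-.04,0])@Rz(np.radians(4.8))
    k=(L[:,1]<-.09)&(L[:,1]>-.19)&(np.abs(L[:,0])<.14)&(L[:,2]>.007)&(L[:,2]<.06)
    r=cv2.minAreaRect((L[k][:,:2]*1000).astype(np.float32)); print("rail rect local",r)
E
python3 - <<'E'
import sys; sys.path.insert(0,'.')
from fit import *
import os; os.chdir('.')
# overlay: slide frame model & crank
yaw=np.radians(4.8); o=np.array([.5073,-.040,0]); R=Rz(yaw)
RC=Rz(-.307); oc=np.array([.4786,.155,.008])
S=o+R@np.array([0,0,.105]); Rs=R@SA
for n,(a,b,c,e) in (("top",(130,260,190,390)),("scene",(170,310,190,360))):
    im=load(n,"0")[0][:,:,::-1].copy(); im=cv2.resize(im,None,fx=4,fy=4,interpolation=cv2.INTER_CUBIC)
    def pl(P,col,close=True):
        u=(proj(n,np.array(P))+.5)*4-.5; cv2.polylines(im,[np.round(u*8).astype(np.int32)],close,col,1,cv2.LINE_AA,3)
    sq=np.array([[-1,-1],[1,-1],[1,1],[-1,1]])
    T=np.linspace(0,2*np.pi,40); circ=np.c_[np.cos(T),np.sin(T)]
    for z,h in((0,.009),(.028,.009),(.032,.006)): pl([S+Rs@np.r_[h*k,z] for k in sq],(0,255,255))
    pl([S+Rs@np.r_[.02*k,0] for k in circ],(255,255,0))
    pl([o+R@np.r_[.125*k[0],-.14+.0375*k[1],0] for k in sq],(255,0,255))
    for h,z in((.017,0),(.017,.038)): pl([oc+RC@np.r_[h*k,z] for k in sq],(0,255,255))
    pl([oc+RC@np.r_[.015*k[0],.012*k[1],.078] for k in sq],(0,255,0))
    for z in(.0515,.0945): pl([oc+RC@np.r_[.065+.013*k[0],.013*k[1],z] for k in circ],(255,255,0))
    cv2.imwrite(f"pics/ov_{n}.png",im[a*4:b*4,c*4:e*4])
E
```

```text
top 171 [ 0.4021 -0.1864] ((403.3207092285156, -186.8821258544922), (18.53679847717285, 67.80977630615234), 1.7443917989730835) pca 175.40247
top 148 [ 0.403  -0.1889] ((404.369384765625, -187.85887145996094), (15.928627967834473, 65.75626373291016), 2.6216068267822266) pca 176.51816
top 166 [ 0.6334 -0.1697] ((631.106201171875, -168.11968994140625), (22.560606002807617, 70.57705688476562), 2.8936870098114014) pca 176.04132
top 141 [ 0.6341 -0.169 ] ((631.1470947265625, -168.9287109375), (22.560606002807617, 68.2494888305664), 2.8936870098114014) pca 175.33337
yaw 4.916889 mid [ 0.5185 -0.1789] len 0.23204495
rail rect local ((-0.6786575317382812, -134.00189208984375), (87.9249038696289, 248.87545776367188), 89.96656036376953)
scene 130 [ 0.4058 -0.1907] ((405.6153564453125, -190.63494873046875), (14.821605682373047, 71.37197875976562), 3.693321943283081) pca 177.12917
scene 118 [ 0.4055 -0.1912] ((405.5999450683594, -190.39610290527344), (14.821605682373047, 70.89332580566406), 3.693321943283081) pca 176.25262
scene 166 [ 0.6387 -0.1723] ((634.3016357421875, -170.49420166015625), (22.26629638671875, 70.22454071044922), 4.496771812438965) pca 174.3554
scene 148 [ 0.6381 -0.1722] ((633.884521484375, -170.52700805664062), (21.429420471191406, 70.22454071044922), 4.496771335601807) pca 173.9491
yaw 4.666808 mid [ 0.5218 -0.1817] len 0.23337737
rail rect local ((2.9915313720703125, -137.0213623046875), (249.5688018798828, 92.29339599609375), 1.0421181917190552)
```

View pics/ov_top.png

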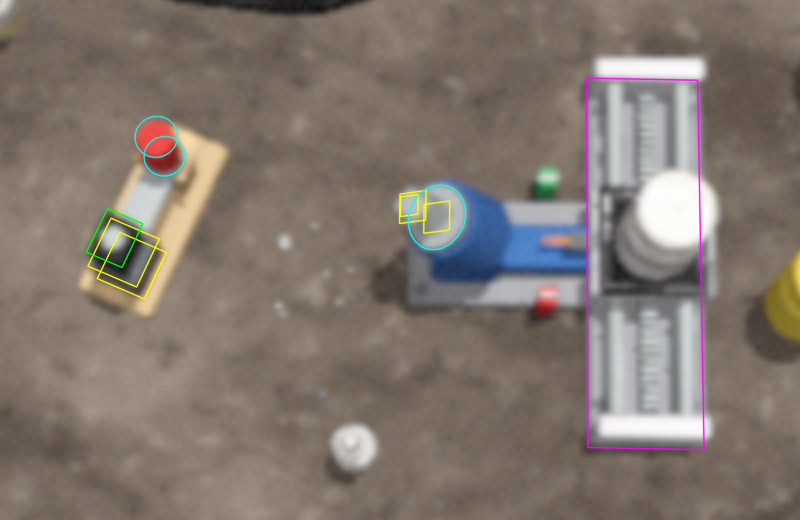

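View pics/ov_scene.png

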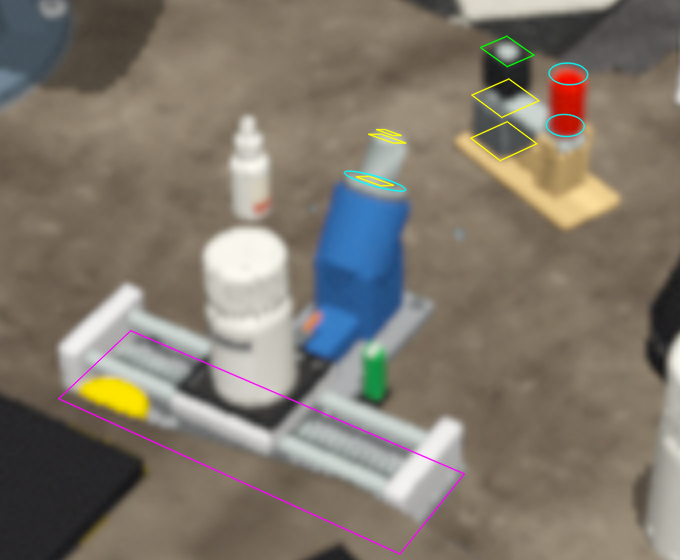

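```bash
cat > tgt.py <<'E'
from fit import *
from scipy.spatial.transform import Rotation as Rn
YAW=np.radians(4.8); O=np.array([.5073,-.040,0]); RS=Rz(YAW); SEAT=O+np.array([0,0,.105]); RSEAT=RS@SA
CR=np.array([.4786,.155,.008]); RCR=Rz(-.307)
def tool_from_crank(R,sy): # tool x=-crank z, y= sy*crank y
    x=-R[:,2]; y=sy*R[:,1]; return np.stack([x,y,np.cross(x,y)],1)
def rel(p,R,s=None):
    s=s or manip.get_state(); R0=s['orientation']; 
    print("xyz mm",np.round(R0.T@(p-s['eef_pos'])*1e3,1),"rot deg",np.round(np.degrees(Rn.from_matrix(R0.T@R).as_rotvec()),1))
def show():
    s=manip.get_state(); print(s['t'],"p",s['eef_pos'],"q",s['q'],"open",s['opening'],"F",s['ft_force'],"M",s['moment']); print(s['orientation']); return s
E
python3 - <<'E'
from tgt import *
show()
R=tool_from_crank(RCR,1); rel(np.array([.4786,.155,.25]),R)
p,d=load("scene","0");W=cloud("scene",d); print(W[215:240:8,20:60:10].round(3).tolist())
for n in("top","scene"):
    p,d=load(n,"0"); W=cloud(n,d); hsv=cv2.cvtColor(p,cv2.COLOR_RGB2HSV).astype(int)
    L=(W-O)@RS
    H,S,V=hsv[...,0],hsv[...,1],hsv[...,2]
    m=(H>3)&(H<18)&(S>90)&(V>130)&(L[...,1]<-.02)&(L[...,1]>-.12)&(np.abs(L[...,0])<.04)&(L[...,2]>.03)
    print(n,"pointer",m.sum(),np.argwhere(m).mean(0),L[m].mean(0),L[m].min(0),L[m].max(0))
    m=(S>100)&(H>45)&(H<80)&(np.abs(L[...,0])<.08)&(L[...,1]<-.02)&(L[...,1]>-.12); print("green",m.sum(),L[m].min(0),L[m].max(0),L[m].mean(0))
    m=(S>100)&((H<6)|(H>174))&(np.abs(L[...,0])<.08)&(L[...,1]<-.02)&(L[...,1]>-.12); print("red",m.sum(),L[m].mean(0)) if m.any() else 0
E
```

```text
0.1 p [ 0.1963 -0.4595  0.2309] q [-1.167   0.2133 -0.035   1.3235  0.      1.5708] open 1.0041614756545387 F [-0.3783  1.4948  0.1254] M [-0.0149  0.019   0.0205]
[[-0.0004  0.3929 -0.9196]
 [ 0.0009 -0.9196 -0.3929]
 [-1.     -0.001  -0.    ]]
xyz mm [ -18.7 -454.2 -501. ] rot deg [-139.3   -0.1    0. ]
[[[0.139, -0.501, 0.226], [0.218, -0.512, 0.267], [0.174, -0.475, 0.225], [0.193, -0.462, 0.225]], [[0.167, -0.518, 0.227], [0.188, -0.506, 0.229], [0.203, -0.492, 0.227], [0.221, -0.48, 0.228]], [[0.193, -0.533, 0.227], [0.213, -0.522, 0.23], [0.228, -0.508, 0.228], [0.244, -0.495, 0.227]], [[0.217, -0.548, 0.228], [0.233, -0.535, 0.227], [0.249, -0.522, 0.226], [0.267, -0.511, 0.227]]]
top pointer 2 [190.  330.5] [-0.0011 -0.0821  0.0514] [-0.0014 -0.0832  0.0501] [-0.0009 -0.0809  0.0527]
green 14 [ 0.0364 -0.0763  0.0119] [ 0.0385 -0.0665  0.0452] [ 0.0374 -0.0714  0.0325]
red 21 [-0.0392 -0.0719  0.027 ]
scene pointer 6 [250.5 267. ] [ 0.0016 -0.0804  0.0469] [-0.0008 -0.0873  0.0447] [ 0.0032 -0.0723  0.0492]
green 57 [ 0.0411 -0.0844  0.0028] [ 0.0527 -0.0673  0.0407] [ 0.0473 -0.0786  0.0215]
```

Call:
jog_arm(moves=[{"xyz":[-60,0,0],"rot":[0,0,0],"jaw":1},{"xyz":[-120,0,0],"rot":[-8,0,0],"jaw":1}])

```text
t: 0.35
eef_pos: [0.1961, -0.4588, 0.3519]
orientation: [[-0.001, 0.519, -0.855], [0.003, -0.855, -0.519], [-1.0, -0.003, -0.0]]
ft_force: [1.2, -2.0, 0.7]
opening: 0.995
```

Run:
```python
from tgt import *
show()
R=tool_from_crank(RCR,1); rel(np.array([.4786,.155,.25]),R)
```

```text
0.35 p [ 0.1961 -0.4588  0.3519] q [-1.167   0.233   0.2957  1.6364 -0.      1.4288] open 0.9947854352585425 F [ 1.2372 -2.0419  0.707 ] M [-0.1116  0.0232 -0.0161]
[[-0.0011  0.5191 -0.8547]
 [ 0.0026 -0.8547 -0.5191]
 [-1.     -0.0028 -0.0004]]
xyz mm [ 103.2 -377.7 -560.1] rot deg [-131.1   -0.2    0.1]
```

Call:
jog_arm(moves=[{"xyz":[0,-38,-56],"rot":[-10,0,0],"jaw":1},{"xyz":[0,-76,-112],"rot":[-20,0,0],"jaw":1},{"xyz":[0,-114,-168],"rot":[-30,0,0],"jaw":1},{"xyz":[0,-152,-224],"rot":[-40,0,0],"jaw":1},{"xyz":[0,-190,-280],"rot":[-50,0,0],"jaw":1},{"xyz":[0,-228,-336],"rot":[-60,0,0],"jaw":1},{"xyz":[0,-266,-392],"rot":[-70,0,0],"jaw":1},{"xyz":[0,-304,-448],"rot":[-80,0,0],"jaw":1},{"xyz":[0,-342,-504],"rot":[-90,0,0],"jaw":1},{"xyz":[0,-378,-560],"rot":[-100,0,0],"jaw":1},{"xyz":[20,-378,-560],"rot":[-110,0,0],"jaw":1},{"xyz":[60,-378,-560],"rot":[-120,0,0],"jaw":1}])

```text
t: 1.85
eef_pos: [0.4798, 0.1582, 0.292]
orientation: [[-0.001, 0.472, 0.881], [0.003, 0.881, -0.472], [-1.0, 0.003, -0.002]]
ft_force: [0.4, -0.2, 0.4]
opening: 1.001
```

Run:
```python
from tgt import *
show()
R=tool_from_crank(RCR,1); rel(CR+[0,0,.0493],R)
```

```text
1.85 p [0.4798 0.1582 0.292 ] q [0.3166 0.2232 0.131  1.4782 0.0032 0.8087] open 1.000578722398081 F [ 0.3678 -0.2441  0.4366] M [-0.0076  0.0094 -0.0163]
[[-0.0006  0.4725  0.8814]
 [ 0.0032  0.8813 -0.4725]
 [-1.      0.0025 -0.002 ]]
xyz mm [234.7  -4.    1. ] rot deg [-10.6  -0.1  -0.2]
```

Call:
jog_arm(moves=[{"xyz":[50,-4,1],"rot":[-10.6,0,0],"jaw":1},{"xyz":[100,-4,1],"rot":[-10.6,0,0],"jaw":1},{"xyz":[120,-4,1],"rot":[-10.6,0,0],"jaw":1}])

```text
t: 2.22
eef_pos: [0.4771, 0.1541, 0.169]
orientation: [[-0.004, 0.302, 0.953], [0.002, 0.953, -0.302], [-1.0, 0.001, -0.005]]
ft_force: [0.1, 0.3, 0.6]
opening: 0.999
```

Run:
```python
from tgt import *
show()
R=tool_from_crank(RCR,1); rel(CR+[0,0,.0493],R)
for n,(a,b,c,e) in (("top",(110,240,170,310)),("scene",(130,250,270,390))):
    p,d=grab(n,"1"); cv2.imwrite(f"pics/{n}1c.png",cv2.resize(p[a:b,c:e,::-1],None,fx=4,fy=4,interpolation=cv2.INTER_CUBIC))
```

```text
2.225 p [0.4771 0.1541 0.169 ] q [ 0.3105  0.2389 -0.1596  1.1759  0.0032  0.6173] open 0.9989392285812679 F [0.051  0.3497 0.5517] M [ 0.0313  0.0171 -0.0626]
[[-0.0044  0.302   0.9533]
 [ 0.002   0.9533 -0.302 ]
 [-1.      0.0005 -0.0048]]
xyz mm [111.7   1.2   1.7] rot deg [ 0.  -0.3 -0. ]
```

View pics/scene1c.png

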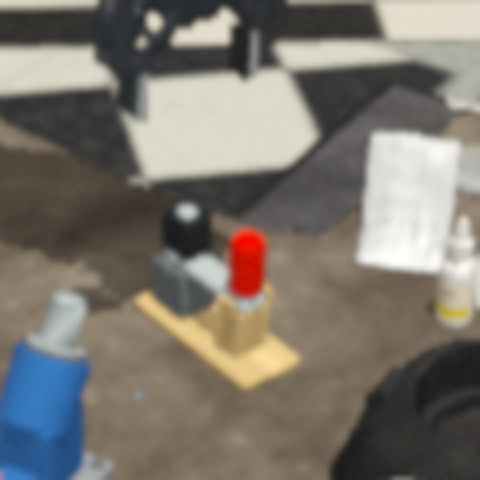

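View pics/top1c.png

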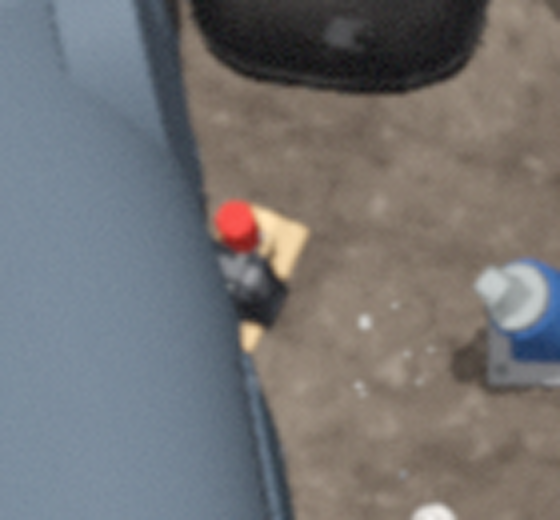

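Run:
```python
from tgt import *
s=manip.get_state(); R=s['orientation'];p=s['eef_pos']
for y in(-.0425,.0425): print((proj("scene",p+R@[-.013,y,0])-[270,130]+.5)*4)
# depth of fingers in world
pp,d=load("scene","1"); W=cloud("scene",d)
L=(W-p)@R
m=(np.abs(L[...,0]+.03)<.04)&(np.abs(L[...,1])<.07)&(np.abs(L[...,2])<.03)
print(m.sum(),np.percentile(L[m],[2,50,98],axis=0))
for sgn in(1,-1):
    k=m&(L[...,1]*sgn>0.02); print(k.sum(),np.percentile(L[k],[2,50,98],axis=0))
```

```text
[[139.4043 111.1509]]
[[237.5885  72.6152]]
366 [[-0.0692 -0.0664 -0.0096]
 [-0.0469  0.0319  0.0081]
 [-0.0114  0.0672  0.0164]]
188 [[-0.0693  0.0317 -0.0103]
 [-0.0453  0.0445  0.0071]
 [-0.0104  0.0688  0.0165]]
172 [[-0.0687 -0.068  -0.0085]
 [-0.0472 -0.0521  0.0088]
 [-0.0119 -0.0348  0.0158]]
```

Call:
jog_arm(moves=[{"xyz":[45,1,2],"rot":[0,0,0],"jaw":1},{"xyz":[90,1,2],"rot":[0,0,0],"jaw":1},{"xyz":[111,1,2],"rot":[0,0,0],"jaw":1},{"xyz":[111,1,2],"rot":[0,0,0],"jaw":1},{"xyz":[111,1,2],"rot":[0,0,0],"jaw":1}], newtons=50)

```text
t: 2.95
eef_pos: [0.4799, 0.155, 0.0603]
orientation: [[-0.003, 0.302, 0.953], [0.002, 0.953, -0.302], [-1.0, 0.002, -0.003]]
ft_force: [-0.3, 0.0, 0.8]
opening: 0.998
```

Run:
```python
from tgt import *
show()
R=tool_from_crank(RCR,1); rel(CR+[0,0,.0493],R)
for n,(a,b,c,e) in (("scene",(150,250,280,380)),):
    p,d=grab(n,"2"); cv2.imwrite(f"pics/{n}2c.png",cv2.resize(p[a:b,c:e,::-1],None,fx=5,fy=5,interpolation=cv2.INTER_CUBIC))
```

```text
2.95 p [0.4799 0.155  0.0603] q [ 0.3105  0.3226 -0.3379  0.9121  0.0032  0.6175] open 0.9979611585756516 F [-0.3063  0.0344  0.7502] M [-0.0257  0.0145  0.0117]
[[-0.0028  0.3023  0.9532]
 [ 0.0025  0.9532 -0.3023]
 [-1.      0.0015 -0.0034]]
xyz mm [ 3.  -0.4 -1.2] rot deg [-0.  -0.2 -0.1]
```

View pics/scene2c.png

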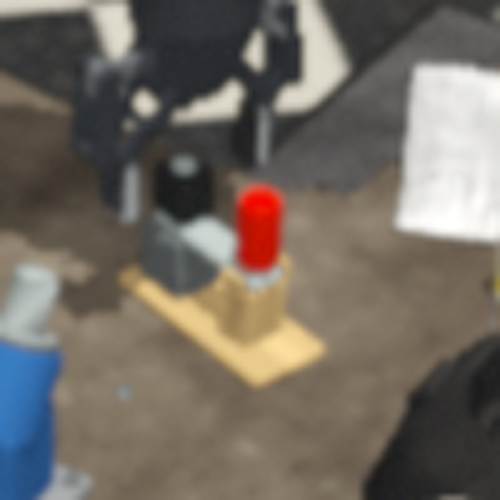

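Call:
jog_arm(moves=[{"xyz":[1,0,-1],"rot":[0,0,0],"jaw":0.5},{"xyz":[1,0,-1],"rot":[0,0,0],"jaw":0},{"xyz":[1,0,-1],"rot":[0,0,0],"jaw":0},{"xyz":[1,0,-1],"rot":[0,0,0],"jaw":0},{"xyz":[1,0,-1],"rot":[0,0,0],"jaw":0},{"xyz":[1,0,-1],"rot":[0,0,0],"jaw":0}], newtons=70)

```text
t: 3.75
eef_pos: [0.4792, 0.1554, 0.0597]
orientation: [[-0.002, 0.302, 0.953], [0.003, 0.953, -0.302], [-1.0, 0.002, -0.003]]
ft_force: [-1.0, 0.0, 6.7]
opening: 0.267
```

Run:
```python
from tgt import *
show()
```

```text
3.75 p [0.4792 0.1554 0.0597] q [ 0.3116  0.3216 -0.3412  0.9091  0.0031  0.6187] open 0.2670232547958876 F [-1.0346  0.0459  6.717 ] M [-0.1952  0.2967  0.046 ]
[[-0.0019  0.3023  0.9532]
 [ 0.0026  0.9532 -0.3023]
 [-1.      0.0019 -0.0026]]
```

Call:
jog_arm(moves=[{"xyz":[-20,0,0],"rot":[0,0,0],"jaw":0},{"xyz":[-60,0,0],"rot":[0,0,0],"jaw":0},{"xyz":[-110,0,0],"rot":[0,0,0],"jaw":0},{"xyz":[-160,0,0],"rot":[0,0,0],"jaw":0},{"xyz":[-170,0,0],"rot":[0,0,0],"jaw":0}])

```text
t: 4.38
eef_pos: [0.4807, 0.1553, 0.2326]
orientation: [[0.002, 0.302, 0.953], [0.004, 0.953, -0.302], [-1.0, 0.004, 0.001]]
ft_force: [0.1, 0.5, -3.4]
opening: 0.268
```

Run:
```python
from tgt import *
s=show()
H=.0517
R=tool_from_crank(RSEAT,1); print(R)
for d in (.10,.06): rel(SEAT+RSEAT[:,2]*(d+H),R,s)
for n in ("scene","top"): grab(n,"3")
p=load("scene","3")[0]; cv2.imwrite("pics/s3c.png",cv2.resize(p[60:210,220:400,::-1],None,fx=4,fy=4,interpolation=cv2.INTER_CUBIC))
```

```text
4.375 p [0.4807 0.1553 0.2326] q [ 0.3105  0.2204 -0.0218  1.3254  0.0031  0.6176] open 0.26761836795790683 F [ 0.1113  0.5175 -3.4087] M [0.0148 0.0113 0.0169]
[[ 0.0021  0.3023  0.9532]
 [ 0.0039  0.9532 -0.3023]
 [-1.      0.0044  0.0008]]
[[ 0.0443 -0.071   0.9965]
 [-0.5281  0.8451  0.0837]
 [-0.848  -0.5299 -0.    ]]
xyz mm [  -1.5 -103.8   53.8] rot deg [-21.8  -6.2 -31.8]
xyz mm [  32.4 -123.5   61.8] rot deg [-21.8  -6.2 -31.8]
```

View pics/s3c.png

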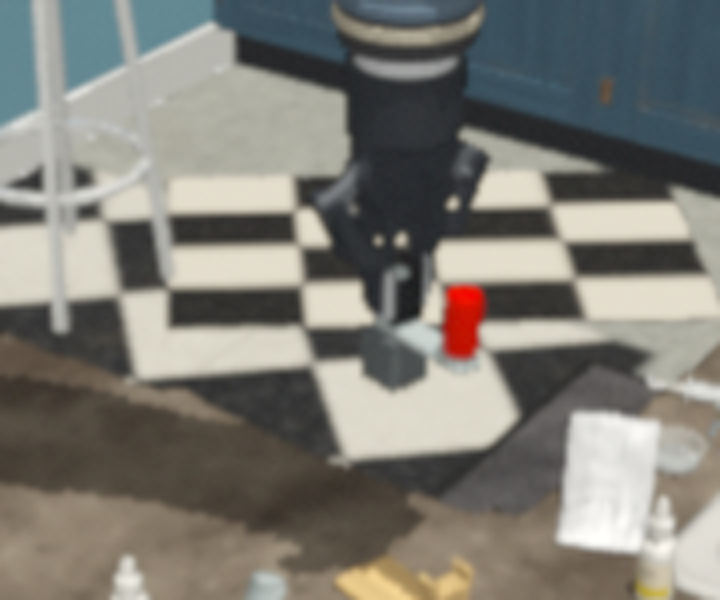

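```bash
cat > inhand.py <<'E'
from tgt import *
def sdf2(P):
    return np.min([box(P,[-.017,-.017,0],[.017,.017,.038]),box(P,[-.011,-.011,.038],[.076,.011,.046]),cyl(P,.065,0,.013,.0515,.0945)],axis=0)
def fitcrank(tag,s,H=.0517,names=("scene","top"),rot=True,sy=1):
    Rt=s['orientation']; Rc=np.stack([np.cross(sy*Rt[:,1],-Rt[:,0]),sy*Rt[:,1],-Rt[:,0]],1); pc=s['eef_pos']+Rt[:,0]*H
    for combo in [(n,) for n in names]+[names]:
        v=np.zeros(6)
        for it in range(5):
            Q=[]
            for n in combo:
                _,d=load(n,tag); W=cloud(n,d).reshape(-1,3); W=W[~np.isnan(W[:,0])]
                W=W+np.array([0,0,{'top':-.0006,'scene':.0018}[n]])
                L=(W-pc)@Rc
                M=(L-v[:3])@Rn.from_rotvec(v[3:]).as_matrix()
                k=(np.abs(sdf2(M))<[.012,.01,.007,.005,.005][it])&~((M[:,2]>.042)&(M[:,0]<.04))
                Q.append(L[k])
            g=np.concatenate(Q)
            if len(g)<30: print(combo,"few",len(g)); break
            def f(w):
                w=w if rot else np.r_[w[:3],0,0,0]
                return np.r_[sdf2((g-w[:3])@Rn.from_rotvec(w[3:]).as_matrix()), w[3:]*.02]
            r=least_squares(f,v,loss='soft_l1',f_scale=.0015); v=r.x
        print(combo,len(g),"shift mm (crank axes)",v[:3]*1e3,"rot deg",np.degrees(v[3:]),"rms",np.sqrt(np.mean(f(v)**2)), "world origin",pc+Rc@v[:3])
    return pc,Rc,v
E
python3 - <<'E'
from inhand import *
fitcrank("3",manip.get_state())
E
```

```text
('scene',) 448 shift mm (crank axes) [ 0.4022 -0.4373  1.6534] rot deg [0.0183 0.4405 0.3752] rms 0.0016276284070382563 world origin [0.4801 0.1546 0.18  ]
('top',) 207 shift mm (crank axes) [-6.2556  1.4825  4.8546] rot deg [-0.6554  4.4346 -0.4573] rms 0.0012606605017773218 world origin [0.4743 0.1584 0.1832]
('scene', 'top') 644 shift mm (crank axes) [-0.0539 -0.805   1.084 ] rot deg [-0.7428  0.6492  0.3633] rms 0.0016453353638634398 world origin [0.4796 0.1544 0.1794]
```

Call:
jog_arm(moves=[{"xyz":[-10,-25,13],"rot":[-5.5,-1.5,-8],"jaw":0},{"xyz":[-10,-50,26],"rot":[-11,-3,-16],"jaw":0},{"xyz":[-8,-77,40],"rot":[-16.5,-4.6,-24],"jaw":0},{"xyz":[-2,-104,54],"rot":[-21.8,-6.2,-31.8],"jaw":0},{"xyz":[-2,-104,54],"rot":[-21.8,-6.2,-31.8],"jaw":0},{"xyz":[-2,-104,54],"rot":[-21.8,-6.2,-31.8],"jaw":0}])

```text
t: 5.22
eef_pos: [0.4996, 0.0402, 0.2312]
orientation: [[0.041, -0.07, 0.997], [-0.526, 0.847, 0.081], [-0.849, -0.528, -0.002]]
ft_force: [0.7, 0.2, -1.8]
opening: 0.27
```

Run:
```python
from inhand import *
s=show()
for n in ("scene","top"):
    p,d=grab(n,"4")
p=load("scene","4")[0]; cv2.imwrite("pics/s4c.png",cv2.resize(p[120:270,200:380,::-1],None,fx=4,fy=4,interpolation=cv2.INTER_CUBIC))
p=load("top","4")[0]; cv2.imwrite("pics/t4c.png",cv2.resize(p[120:270,220:400,::-1],None,fx=4,fy=4,interpolation=cv2.INTER_CUBIC))
fitcrank("4",s,H=.0505)
R=tool_from_crank(RSEAT,1)
for d in (.10,.04,0): rel(SEAT+RSEAT[:,2]*(d+.0505),R,s)
```

```text
5.225 p [0.4996 0.0402 0.2312] q [ 0.4008  0.3408  0.0093  1.4341 -0.524   0.3714] open 0.26983901727406645 F [ 0.7254  0.2346 -1.7991] M [0.7071 0.0673 0.0044]
[[ 0.0409 -0.0701  0.9967]
 [-0.5261  0.8465  0.0811]
 [-0.8494 -0.5277 -0.0022]]
('scene',) 563 shift mm (crank axes) [-0.4329 -1.5012 -1.5266] rot deg [-1.3549 -0.3103 -0.2905] rms 0.0016737965426381945 world origin [0.5014 0.0115 0.1878]
('top',) 563 shift mm (crank axes) [-1.4099  0.4111 -1.1224] rot deg [-0.8574  0.9622 -0.3309] rms 0.0012165226677020582 world origin [0.5003 0.0133 0.1871]
('scene', 'top') 1122 shift mm (crank axes) [-1.0532 -0.5474 -1.4578] rot deg [-1.6793  0.6115 -0.8828] rms 0.0015468934548049154 world origin [0.5007 0.0123 0.1873]
xyz mm [-0.8 -1.4  0.9] rot deg [-0.1 -0.2 -0.2]
xyz mm [59.2 -1.6  1.1] rot deg [-0.1 -0.2 -0.2]
xyz mm [99.2 -1.7  1.3] rot deg [-0.1 -0.2 -0.2]
```

View pics/s4c.png

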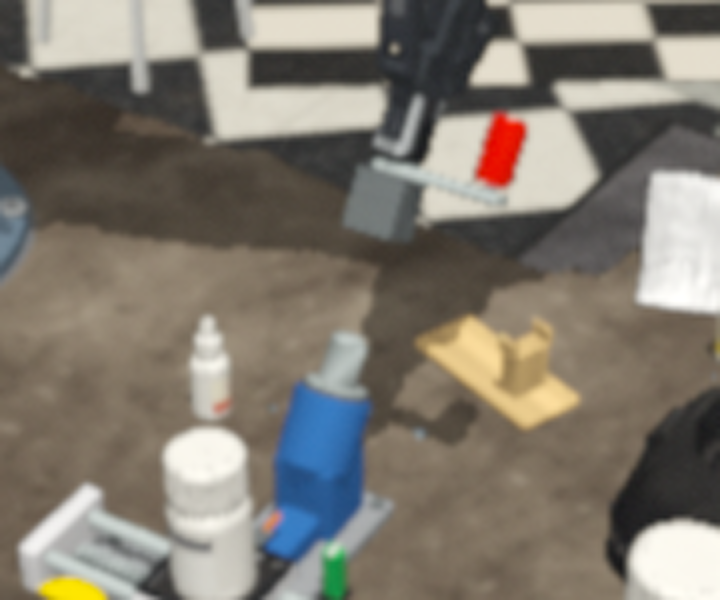

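View pics/t4c.png

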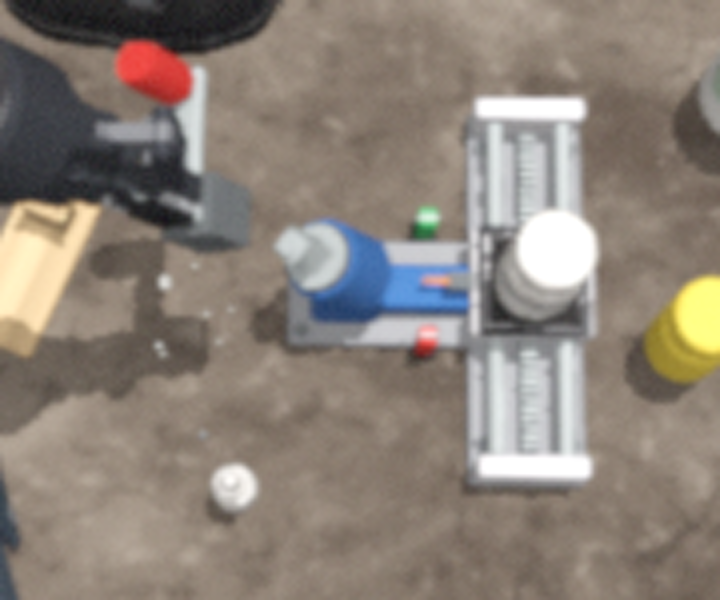

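Call:
jog_arm(moves=[{"xyz":[25,-1.4,1.8],"rot":[0,-0.2,-0.2],"jaw":0},{"xyz":[50,-1.4,1.8],"rot":[0,-0.2,-0.2],"jaw":0},{"xyz":[60,-1.4,1.8],"rot":[0,-0.2,-0.2],"jaw":0},{"xyz":[60,-1.4,1.8],"rot":[0,-0.2,-0.2],"jaw":0},{"xyz":[60,-1.4,1.8],"rot":[0,-0.2,-0.2],"jaw":0}])

```text
t: 5.95
eef_pos: [0.5049, 0.0078, 0.1825]
orientation: [[0.047, -0.069, 0.997], [-0.529, 0.845, 0.083], [-0.848, -0.531, 0.003]]
ft_force: [0.4, 0.9, -2.4]
opening: 0.265
```

Run:
```python
from inhand import *
s=show()
for n in ("scene","top"):
    p,d=grab(n,"5")
p=load("scene","5")[0]; cv2.imwrite("pics/s5c.png",cv2.resize(p[140:240,240:360,::-1],None,fx=5,fy=5,interpolation=cv2.INTER_CUBIC))
p=load("top","5")[0]; cv2.imwrite("pics/t5c.png",cv2.resize(p[130:230,230:350,::-1],None,fx=5,fy=5,interpolation=cv2.INTER_CUBIC))
fitcrank("5",s,H=.0505); fitcrank("5",s,H=.0505,rot=False)
R=tool_from_crank(RSEAT,1)
for d in (.04,0): rel(SEAT+RSEAT[:,2]*(d+.0505),R,s)
```

```text
5.95 p [0.5049 0.0078 0.1825] q [ 0.3423  0.3357 -0.1224  1.2686 -0.5395  0.303 ] open 0.26454693400870216 F [ 0.3621  0.906  -2.4398] M [0.7947 0.0891 0.0723]
[[ 0.047  -0.0688  0.9965]
 [-0.5285  0.8448  0.0833]
 [-0.8476 -0.5306  0.0033]]
('scene',) 550 shift mm (crank axes) [-0.3851 -1.5542 -2.2325] rot deg [-1.3772 -0.2187 -0.3963] rms 0.001694158881463287 world origin [ 0.5071 -0.0214  0.1387]
('top',) 498 shift mm (crank axes) [-1.4145  0.7651 -1.7428] rot deg [-1.1498  0.6171 -0.7868] rms 0.001281267383126157 world origin [ 0.5059 -0.0193  0.1379]
('scene', 'top') 1051 shift mm (crank axes) [-0.9831 -0.5485 -1.8507] rot deg [-1.8096  0.4551 -1.1426] rms 0.0016306301965555497 world origin [ 0.5064 -0.0204  0.1385]
('scene',) 549 shift mm (crank axes) [-0.5477 -0.7828 -2.1202] rot deg [0. 0. 0.] rms 0.001712365026037263 world origin [ 0.5069 -0.0207  0.1384]
('top',) 497 shift mm (crank axes) [-0.9572  1.2573 -1.9838] rot deg [0. 0. 0.] rms 0.0013095660112359853 world origin [ 0.5063 -0.0189  0.1374]
('scene', 'top') 1043 shift mm (crank axes) [-0.6355  0.1683 -2.1611] rot deg [0. 0. 0.] rms 0.0016484742025893466 world origin [ 0.5067 -0.0199  0.1378]
xyz mm [ 0.6  0.5 -1.6] rot deg [-0.1  0.2  0. ]
xyz mm [40.6  0.5 -1.7] rot deg [-0.1  0.2  0. ]
```

View pics/s5c.png

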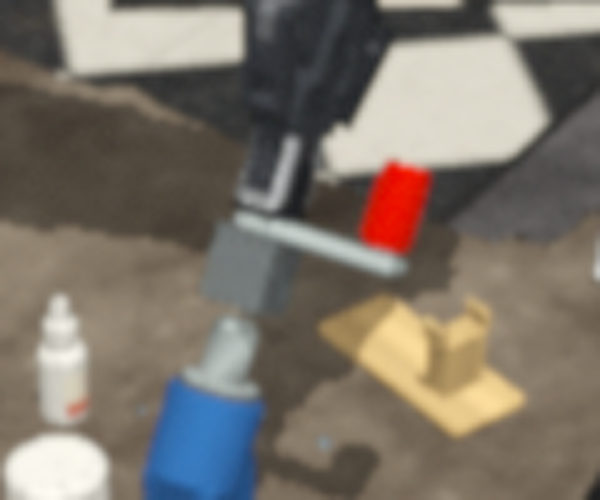

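View pics/t5c.png

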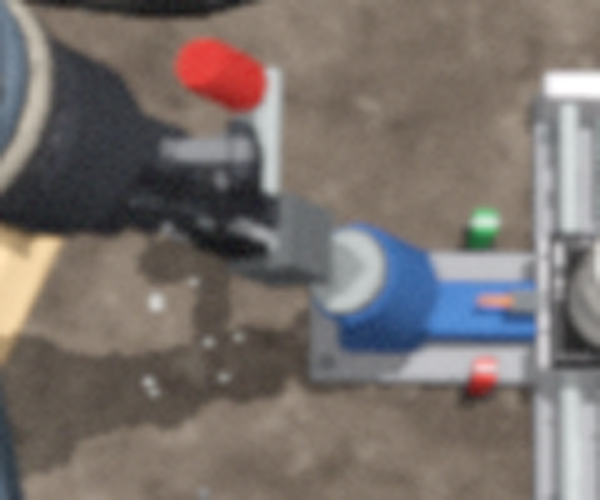

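Call:
jog_arm(moves=[{"xyz":[6,0.2,-1],"rot":[0,0,0],"jaw":0},{"xyz":[12,0.2,-1.2],"rot":[0,0,0],"jaw":0},{"xyz":[18,0.2,-1.2],"rot":[0,0,0],"jaw":0},{"xyz":[22,0.2,-1.2],"rot":[0,0,0],"jaw":0}])

```text
t: 6.55
eef_pos: [0.5046, -0.004, 0.1632]
orientation: [[0.047, -0.069, 0.997], [-0.529, 0.845, 0.083], [-0.847, -0.531, 0.003]]
ft_force: [-0.5, -0.4, -2.4]
opening: 0.265
```

Run:
```python
from inhand import *
s=show(); print("F tool",s['orientation'].T@s['ft_force'])
R=tool_from_crank(RSEAT,1)
rel(SEAT+RSEAT[:,2]*(.0505),R,s)
```

```text
6.55 p [ 0.5046 -0.004   0.1632] q [ 0.3209  0.3367 -0.1714  1.2063 -0.5428  0.2782] open 0.26535981067216935 F [-0.5181 -0.3614 -2.3615] M [0.7493 0.1405 0.0119]
[[ 0.0467 -0.0692  0.9965]
 [-0.5288  0.8446  0.0834]
 [-0.8475 -0.5308  0.0028]]
F tool [ 2.1682  0.9843 -0.5531]
xyz mm [18.   0.3 -0.3] rot deg [-0.1  0.1  0.1]
```

Call:
jog_arm(moves=[{"xyz":[6,0.2,-0.2],"rot":[0,0,0],"jaw":0},{"xyz":[12,0.2,-0.2],"rot":[0,0,0],"jaw":0},{"xyz":[17,0.2,-0.2],"rot":[0,0,0],"jaw":0},{"xyz":[20,0.2,-0.2],"rot":[0,0,0],"jaw":0},{"xyz":[22,0.2,-0.2],"rot":[0,0,0],"jaw":0}])

```text
t: 7.18
eef_pos: [0.5077, -0.0134, 0.1482]
orientation: [[0.054, -0.068, 0.996], [-0.526, 0.846, 0.086], [-0.849, -0.529, 0.01]]
ft_force: [-18.5, 48.2, 69.5]
opening: 0.268
```

Run:
```python
from inhand import *
s=show(); print("F tool",s['orientation'].T@s['ft_force'])
R=tool_from_crank(RSEAT,1)
rel(SEAT+RSEAT[:,2]*(.0505),R,s)
for n in ("scene","top"):
    p,d=grab(n,"6")
fitcrank("6",s,H=.0505); fitcrank("6",s,H=.0505,rot=False)
```

```text
7.175 p [ 0.5077 -0.0134  0.1482] q [ 0.3017  0.3371 -0.2091  1.1475 -0.5451  0.2527] open 0.26775824874068205 F [-18.4934  48.1746  69.5217] M [ 1.5586  2.7434 -1.4118]
[[ 0.0539 -0.0679  0.9962]
 [-0.5263  0.8459  0.0861]
 [-0.8486 -0.5289  0.0099]]
F tool [-85.3469   5.2369 -13.5851]
xyz mm [ 0.1  0.4 -2.6] rot deg [-0.2  0.6 -0.1]
('scene',) 577 shift mm (crank axes) [-2.0396 -1.5465 -4.1327] rot deg [-1.3077  0.5807 -0.7034] rms 0.0019174627656472266 world origin [ 0.5087 -0.0436  0.1026]
('top',) 489 shift mm (crank axes) [-3.7665  0.5362 -2.6011] rot deg [-1.1145  1.6635 -0.1821] rms 0.0016586411336538963 world origin [ 0.5068 -0.0412  0.1028]
('scene', 'top') 1055 shift mm (crank axes) [-2.885  -0.4587 -3.3195] rot deg [-0.7147  1.3291 -0.0185] rms 0.0019073113863641868 world origin [ 0.5078 -0.0423  0.1027]
('scene',) 567 shift mm (crank axes) [-1.6218 -1.025  -4.7084] rot deg [0. 0. 0.] rms 0.0019430423567185482 world origin [ 0.5091 -0.0434  0.1018]
('top',) 474 shift mm (crank axes) [-2.6073  1.2104 -4.5096] rot deg [0. 0. 0.] rms 0.0017656664763276188 world origin [ 0.508  -0.0415  0.1008]
('scene', 'top') 1039 shift mm (crank axes) [-1.9591  0.0332 -4.2991] rot deg [0. 0. 0.] rms 0.001937254199884619 world origin [ 0.5087 -0.0424  0.1016]
```

Call:
jog_arm(moves=[{"xyz":[-1.5,0.2,-1.5],"rot":[0,0,0],"jaw":0},{"xyz":[-1.5,0.2,-1.5],"rot":[0,0,0],"jaw":0.6},{"xyz":[-1.5,0.2,-1.5],"rot":[0,0,0],"jaw":0.6},{"xyz":[-1.5,0.2,-1.5],"rot":[0,0,0],"jaw":0.6}])

```text
t: 7.78
eef_pos: [0.5059, -0.0127, 0.149]
orientation: [[0.053, -0.068, 0.996], [-0.526, 0.846, 0.086], [-0.849, -0.529, 0.009]]
ft_force: [0.6, 0.7, -0.1]
opening: 0.6
```

Run:
```python
from inhand import *
s=show(); print("F tool",s['orientation'].T@s['ft_force'])
```

```text
7.775 p [ 0.5059 -0.0127  0.149 ] q [ 0.3039  0.3346 -0.2107  1.1506 -0.5447  0.2555] open 0.6003568618797978 F [ 0.6218  0.7467 -0.0978] M [ 0.5092  0.0305 -0.0356]
[[ 0.0532 -0.068   0.9963]
 [-0.5263  0.8459  0.0859]
 [-0.8486 -0.5289  0.0092]]
F tool [-0.2769  0.6411  0.6827]
```

Call:
jog_arm(moves=[{"xyz":[-25,0,0],"rot":[0,0,0],"jaw":0.6},{"xyz":[-55,0,0],"rot":[0,0,0],"jaw":0.7},{"xyz":[-75,0,0],"rot":[0,0,0],"jaw":0.8},{"xyz":[-80,0,10],"rot":[0,0,0],"jaw":0.8},{"xyz":[-80,0,10],"rot":[0,0,0],"jaw":0.8}], newtons=40)

```text
t: 8.4
eef_pos: [0.512, 0.0304, 0.2168]
orientation: [[0.053, -0.068, 0.996], [-0.526, 0.846, 0.086], [-0.849, -0.529, 0.009]]
ft_force: [-1.2, 0.1, -0.6]
opening: 0.801
```

Run:
```python
from inhand import *
s=show()
for n in ("scene","top"): grab(n,"7")
p=load("scene","7")[0]; cv2.imwrite("pics/s7c.png",cv2.resize(p[140:290,200:350,::-1],None,fx=4,fy=4,interpolation=cv2.INTER_CUBIC))
p=load("top","7")[0]; cv2.imwrite("pics/t7c.png",cv2.resize(p[130:230,230:380,::-1],None,fx=5,fy=5,interpolation=cv2.INTER_CUBIC))
# fit crank about nominal seat
Rt=tool_from_crank(RSEAT,1)
fs=dict(orientation=Rt,eef_pos=SEAT+RSEAT[:,2]*.05)
fitcrank("7",fs,H=.05); fitcrank("7",fs,H=.05,rot=False)
rel(SEAT+RSEAT@np.array([.065,0,.058]),Rt,s)
```

```text
8.4 p [0.512  0.0304 0.2168] q [ 0.3778  0.3472 -0.0174  1.3749 -0.5339  0.3407] open 0.8010303002630521 F [-1.1956  0.1066 -0.5677] M [0.4841 0.0677 0.0287]
[[ 0.0533 -0.068   0.9963]
 [-0.5263  0.8459  0.0859]
 [-0.8486 -0.5289  0.0093]]
('scene',) 553 shift mm (crank axes) [ 1.2797 -0.2481 -5.3563] rot deg [-0.3386 -0.887   2.2185] rms 0.001991347448085223 world origin [ 0.5088 -0.0429  0.1006]
('top',) 483 shift mm (crank axes) [-0.535   1.2598 -0.662 ] rot deg [-1.3291  0.3802  1.7472] rms 0.0015633428260421313 world origin [ 0.5067 -0.0393  0.1038]
('scene', 'top') 1045 shift mm (crank axes) [ 0.2063  0.3482 -1.8681] rot deg [-1.4754  0.0137  1.2006] rms 0.001905622805842005 world origin [ 0.5076 -0.0407  0.1032]
('scene',) 555 shift mm (crank axes) [ 0.3728  1.0753 -2.5241] rot deg [0. 0. 0.] rms 0.002002662368530732 world origin [ 0.5077 -0.0404  0.1023]
('top',) 478 shift mm (crank axes) [-0.0413  2.652  -0.8515] rot deg [0. 0. 0.] rms 0.001803230478035308 world origin [ 0.5071 -0.0382  0.1029]
('scene', 'top') 1025 shift mm (crank axes) [ 0.2107  1.7677 -1.3609] rot deg [0. 0. 0.] rms 0.0019160169766531308 world origin [ 0.5074 -0.0392  0.1029]
xyz mm [74.2  0.2 53.8] rot deg [-0.2  0.5 -0.1]
```

View pics/s7c.png

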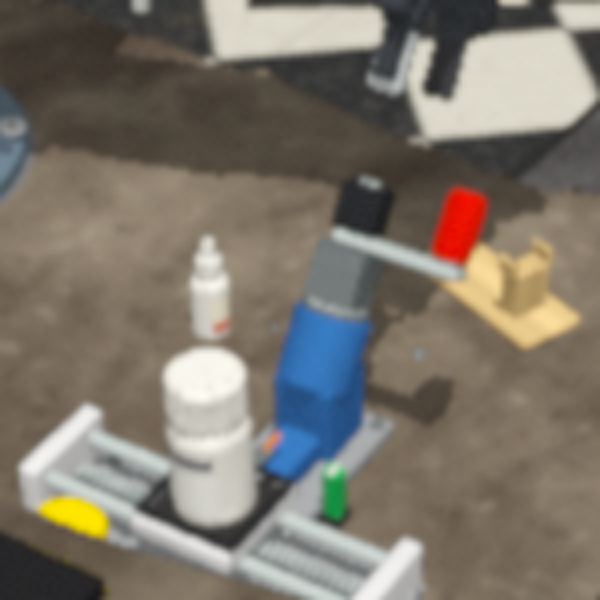

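View pics/t7c.png

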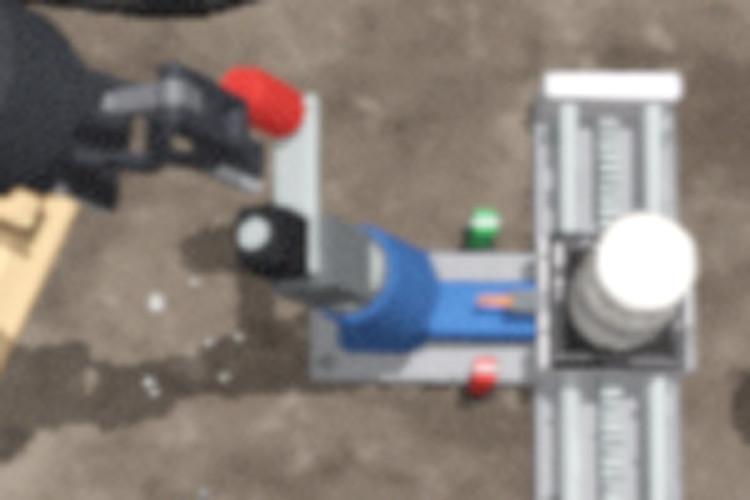

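Call:
jog_arm(moves=[{"xyz":[0,1,40],"rot":[0,0.4,0],"jaw":0.8},{"xyz":[10,1,54],"rot":[0,0.4,0],"jaw":0.8},{"xyz":[35,1,54],"rot":[0,0.4,0],"jaw":0.8},{"xyz":[60,1,54],"rot":[0,0.4,0],"jaw":0.8},{"xyz":[74,1,54],"rot":[0,0.4,0],"jaw":0.8},{"xyz":[75,1,54],"rot":[0,0.4,0],"jaw":0.8}])

```text
t: 9.25
eef_pos: [0.5682, -0.0047, 0.1521]
orientation: [[0.044, -0.068, 0.997], [-0.528, 0.846, 0.081], [-0.848, -0.529, 0.001]]
ft_force: [0.8, 0.2, 0.5]
opening: 0.801
```

Run:
```python
from inhand import *
s=show()
p,d=grab("scene","8")
cv2.imwrite("pics/s8c.png",cv2.resize(p[140:260,230:380,::-1],None,fx=4,fy=4,interpolation=cv2.INTER_CUBIC))
rel(SEAT+RSEAT@np.array([.065,0.001,.058]),tool_from_crank(RSEAT,1),s)
```

```text
9.25 p [ 0.5682 -0.0047  0.1521] q [ 0.284   0.4581 -0.0171  1.2196 -0.5453  0.2378] open 0.8005627990094448 F [0.7661 0.2184 0.4589] M [0.4041 0.0495 0.0033]
[[ 0.0438 -0.0683  0.9967]
 [-0.5275  0.8457  0.0812]
 [-0.8484 -0.5293  0.001 ]]
xyz mm [-2.1  0.4  1.4] rot deg [-0.2 -0.  -0. ]
```

View pics/s8c.png

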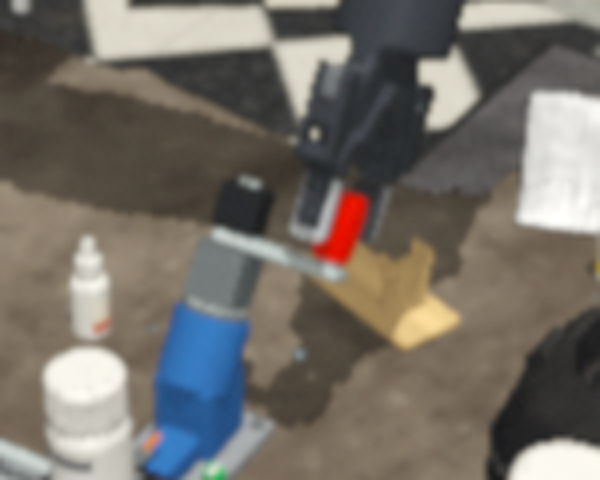

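Call:
jog_arm(moves=[{"xyz":[-2,0.4,1],"rot":[0,0,0],"jaw":0},{"xyz":[-2,0.4,1],"rot":[0,0,0],"jaw":0},{"xyz":[-2,0.4,1],"rot":[0,0,0],"jaw":0},{"xyz":[-2,0.4,1],"rot":[0,0,0],"jaw":0},{"xyz":[-2,0.4,1],"rot":[0,0,0],"jaw":0}], newtons=40)

```text
t: 9.93
eef_pos: [0.57, -0.0024, 0.1547]
orientation: [[0.046, -0.068, 0.997], [-0.527, 0.846, 0.082], [-0.849, -0.529, 0.003]]
ft_force: [3.5, 5.2, 4.7]
opening: 0.288
```

```bash
cat > wind.py <<'E'
from inhand import *
def where(s=None):
    s=s or show(); L=RSEAT.T@(s['eef_pos']-SEAT); print("TCP seat frame mm",L*1e3,"theta",np.degrees(np.arctan2(L[1],L[0])),"r",np.hypot(L[0],L[1])*1e3,"F tool",s['orientation'].T@s['ft_force'])
    return s,L
def rows(th0,th1,n,r=.065,h=.058,y0=0,z0=0):
    s=manip.get_state(); R0=s['orientation']
    for a in np.radians(np.linspace(th0,th1,n+1)[1:]):
        p=SEAT+RSEAT@np.array([r*np.cos(a)+z0,r*np.sin(a)+y0,h]); print(np.round(np.degrees(a),1),np.round(R0.T@(p-s['eef_pos'])*1e3,1).tolist())
    print("rot",np.degrees(Rn.from_matrix(R0.T@tool_from_crank(RSEAT,1)).as_rotvec()).round(2))
E
python3 - <<'E'
from wind import *
where(); rows(0,120,12)
E
```

```text
9.925 p [ 0.57   -0.0024  0.1547] q [ 0.2869  0.4594 -0.0082  1.2261 -0.545   0.2403] open 0.2876634772156985 F [3.4754 5.1776 4.6615] M [ 0.781  -0.5066  0.3411]
[[ 0.0462 -0.0677  0.9966]
 [-0.5269  0.846   0.0818]
 [-0.8487 -0.5289  0.0034]]
TCP seat frame mm [65.6408  0.9747 59.1661] theta 0.8507331359966667 r 65.64807300649909 F tool [-6.5237  1.6794  3.9035]
10.0 [1.2, 10.3, -1.7]
20.0 [1.2, 21.2, -4.6]
30.0 [1.2, 31.5, -9.5]
40.0 [1.2, 40.8, -16.0]
50.0 [1.2, 48.7, -24.0]
60.0 [1.2, 55.2, -33.3]
70.0 [1.2, 60.0, -43.6]
80.0 [1.1, 62.9, -54.6]
90.0 [1.1, 63.8, -65.9]
100.0 [1.1, 62.8, -77.1]
110.0 [1.1, 59.8, -88.1]
120.0 [1.0, 55.0, -98.3]
rot [-0.19  0.11 -0.07]
```

Knob gripped. First winding test, to 60°.

Call:
jog_arm(moves=[{"xyz":[1,10,-1.5],"rot":[0,0,0],"jaw":0},{"xyz":[1,21,-4.5],"rot":[0,0,0],"jaw":0},{"xyz":[1,31,-9.5],"rot":[0,0,0],"jaw":0},{"xyz":[1,41,-16],"rot":[0,0,0],"jaw":0},{"xyz":[1,49,-24],"rot":[0,0,0],"jaw":0},{"xyz":[1,55,-33],"rot":[0,0,0],"jaw":0}])

```text
t: 10.68
eef_pos: [0.5344, 0.0419, 0.1251]
orientation: [[0.049, -0.067, 0.997], [-0.526, 0.847, 0.083], [-0.849, -0.528, 0.006]]
ft_force: [4.3, 7.6, 7.5]
opening: 0.289
```

Run:
```python
from wind import *
where(); rows(60,240,12)
for n in ("scene","top"): grab(n,"9")
p=load("scene","9")[0]; cv2.imwrite("pics/s9c.png",cv2.resize(p[140:290,200:350,::-1],None,fx=4,fy=4,interpolation=cv2.INTER_CUBIC))
```

```text
10.675 p [0.5344 0.0419 0.1251] q [ 0.381   0.4555 -0.0954  1.1949 -0.531   0.3479] open 0.2888804236666626 F [4.2885 7.5649 7.4923] M [ 0.7247 -0.8565  0.541 ]
[[ 0.0489 -0.0667  0.9966]
 [-0.5259  0.8465  0.0825]
 [-0.8491 -0.5282  0.0063]]
TCP seat frame mm [33.8829 56.6186 59.1361] theta 59.10198234278467 r 65.98266396288929 F tool [-10.1306   2.1602   4.9455]
75.0 [1.1, 6.1, -17.1]
90.0 [1.0, 8.2, -33.9]
105.0 [0.9, 5.9, -50.7]
120.0 [0.8, -0.6, -66.4]
135.0 [0.7, -11.0, -79.8]
150.0 [0.7, -24.5, -90.1]
165.0 [0.6, -40.2, -96.5]
180.0 [0.6, -57.0, -98.6]
195.0 [0.5, -73.9, -96.4]
210.0 [0.5, -89.5, -89.8]
225.0 [0.5, -102.9, -79.4]
240.0 [0.6, -113.2, -65.9]
rot [-0.25  0.27 -0.12]
```

View pics/s9c.png

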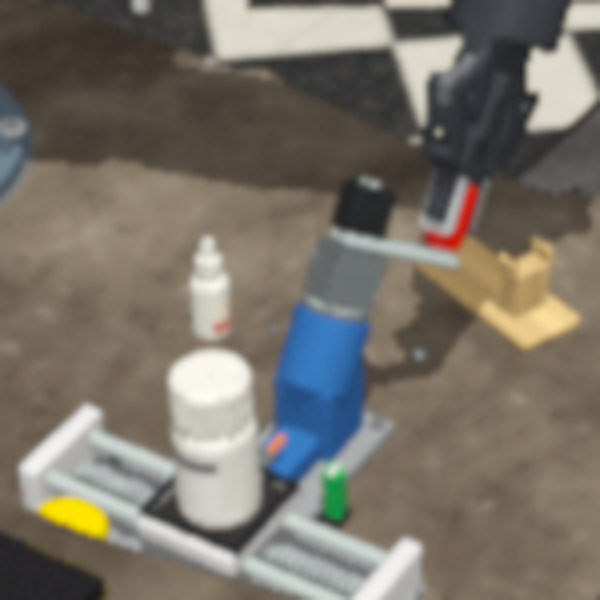

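Call:
jog_arm(moves=[{"xyz":[1,6,-17],"rot":[0,0,0],"jaw":0},{"xyz":[1,8,-34],"rot":[0,0,0],"jaw":0},{"xyz":[1,6,-51],"rot":[0,0,0],"jaw":0},{"xyz":[1,-0.5,-66.5],"rot":[0,0,0],"jaw":0},{"xyz":[1,-11,-80],"rot":[0,0,0],"jaw":0},{"xyz":[1,-24.5,-90],"rot":[0,0,0],"jaw":0},{"xyz":[1,-40,-96.5],"rot":[0,0,0],"jaw":0},{"xyz":[1,-57,-98.5],"rot":[0,0,0],"jaw":0},{"xyz":[0.5,-74,-96.5],"rot":[0,0,0],"jaw":0},{"xyz":[0.5,-89.5,-90],"rot":[0,0,0],"jaw":0},{"xyz":[0.5,-103,-79.5],"rot":[0,0,0],"jaw":0},{"xyz":[0.5,-113,-66],"rot":[0,0,0],"jaw":0}])

```text
t: 12.28
eef_pos: [0.4759, -0.0595, 0.1848]
orientation: [[0.049, -0.068, 0.997], [-0.525, 0.847, 0.083], [-0.849, -0.528, 0.006]]
ft_force: [-3.2, 8.0, 7.5]
opening: 0.294
```

Run:
```python
from wind import *
where(); rows(240,420,12)
for n in ("scene",): grab(n,"10")
p=load("scene","10")[0]; cv2.imwrite("pics/s10c.png",cv2.resize(p[140:290,200:350,::-1],None,fx=4,fy=4,interpolation=cv2.INTER_CUBIC))
```

```text
12.275 p [ 0.4759 -0.0595  0.1848] q [ 0.2269  0.2196 -0.2684  1.1657 -0.5504  0.1687] open 0.2935234329580197 F [-3.2454  7.9508  7.5003] M [ 1.5327  0.4093 -0.1029]
[[ 0.0489 -0.0675  0.9965]
 [-0.5255  0.8467  0.0831]
 [-0.8494 -0.5277  0.0059]]
TCP seat frame mm [-32.9473 -56.5826  58.75  ] theta -120.21166325222097 r 65.47610762435183 F tool [-10.7074   2.9932  -2.5289]
255.0 [0.8, -6.1, 16.1]
270.0 [0.9, -8.3, 33.0]
285.0 [1.0, -6.0, 49.8]
300.0 [1.1, 0.5, 65.4]
315.0 [1.1, 10.9, 78.9]
330.0 [1.2, 24.4, 89.1]
345.0 [1.3, 40.1, 95.6]
360.0 [1.4, 56.9, 97.7]
375.0 [1.4, 73.7, 95.5]
390.0 [1.4, 89.4, 88.9]
405.0 [1.4, 102.8, 78.5]
420.0 [1.3, 113.1, 65.0]
rot [-0.2   0.27 -0.15]
```

View pics/s10c.png

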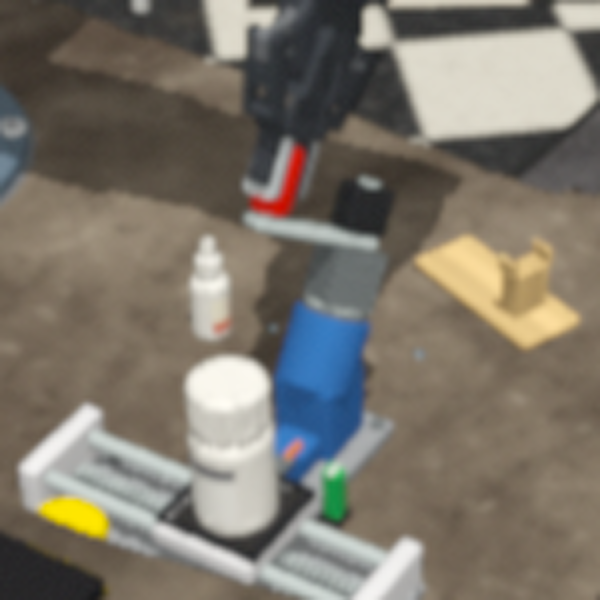

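Call:
jog_arm(moves=[{"xyz":[1,-6,16],"rot":[0,0,0],"jaw":0},{"xyz":[1,-8.5,33],"rot":[0,0,0],"jaw":0},{"xyz":[1,-6,50],"rot":[0,0,0],"jaw":0},{"xyz":[1,0.5,65.5],"rot":[0,0,0],"jaw":0},{"xyz":[1,11,79],"rot":[0,0,0],"jaw":0},{"xyz":[1,24.5,89],"rot":[0,0,0],"jaw":0},{"xyz":[1,40,95.5],"rot":[0,0,0],"jaw":0},{"xyz":[1.5,57,97.5],"rot":[0,0,0],"jaw":0},{"xyz":[1.5,73.5,95.5],"rot":[0,0,0],"jaw":0},{"xyz":[1.5,89.5,89],"rot":[0,0,0],"jaw":0},{"xyz":[1.5,103,78.5],"rot":[0,0,0],"jaw":0},{"xyz":[1.5,113,65],"rot":[0,0,0],"jaw":0}])

```text
t: 13.82
eef_pos: [0.5358, 0.0415, 0.1254]
orientation: [[0.053, -0.066, 0.996], [-0.525, 0.847, 0.084], [-0.85, -0.527, 0.01]]
ft_force: [4.6, 6.7, 8.9]
opening: 0.289
```

Run:
```python
from wind import *
where(); rows(420,600,12)
for n in ("scene","top"): grab(n,"11")
p=load("scene","11")[0]; cv2.imwrite("pics/s11c.png",cv2.resize(p[140:290,200:350,::-1],None,fx=4,fy=4,interpolation=cv2.INTER_CUBIC))
p=load("top","11")[0]; cv2.imwrite("pics/t11c.png",cv2.resize(p[130:230,250:400,::-1],None,fx=5,fy=5,interpolation=cv2.INTER_CUBIC))
```

```text
13.825 p [0.5358 0.0415 0.1254] q [ 0.3795  0.4532 -0.0975  1.1893 -0.5315  0.345 ] open 0.2888539902525332 F [4.5529 6.7472 8.8972] M [ 0.2453 -0.741   0.4345]
[[ 0.0528 -0.0655  0.9965]
 [-0.5245  0.8473  0.0835]
 [-0.8497 -0.5271  0.0104]]
TCP seat frame mm [35.2212 56.0522 59.0375] theta 57.85618724321682 r 66.19955700384808 F tool [-10.8591   0.7288   5.1927]
435.0 [0.9, 6.6, -18.4]
450.0 [0.8, 8.7, -35.3]
465.0 [0.6, 6.4, -52.1]
480.0 [0.4, -0.1, -67.7]
495.0 [0.3, -10.5, -81.1]
510.0 [0.2, -24.1, -91.4]
525.0 [0.1, -39.8, -97.8]
540.0 [-0.0, -56.6, -99.9]
555.0 [-0.1, -73.4, -97.6]
570.0 [-0.1, -89.1, -91.0]
585.0 [-0.0, -102.5, -80.6]
600.0 [0.1, -112.7, -67.1]
rot [-0.32  0.5  -0.19]
```

View pics/s11c.png

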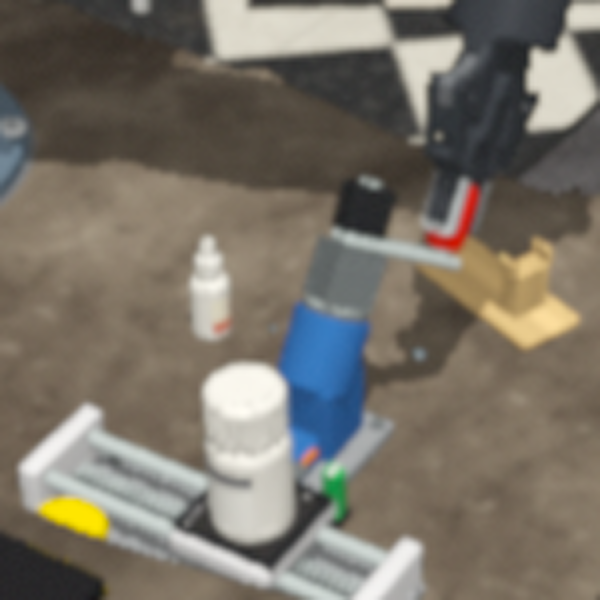

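View pics/t11c.png

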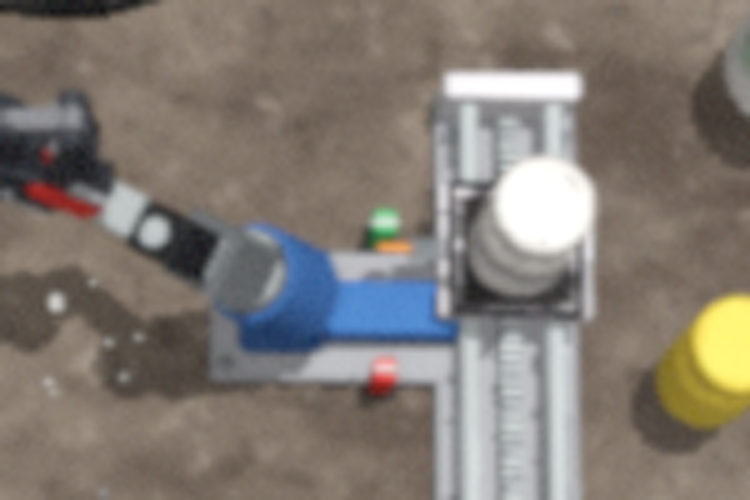

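Call:
jog_arm(moves=[{"xyz":[1,6.5,-18.5],"rot":[0,0,0],"jaw":0},{"xyz":[1,8.5,-35.5],"rot":[0,0,0],"jaw":0},{"xyz":[0.5,6.5,-52],"rot":[0,0,0],"jaw":0},{"xyz":[0.5,0,-67.5],"rot":[0,0,0],"jaw":0},{"xyz":[0.5,-10.5,-81],"rot":[0,0,0],"jaw":0},{"xyz":[0,-24,-91.5],"rot":[0,0,0],"jaw":0},{"xyz":[0,-40,-98],"rot":[0,0,0],"jaw":0},{"xyz":[0,-56.5,-100],"rot":[0,0,0],"jaw":0},{"xyz":[0,-73.5,-97.5],"rot":[0,0,0],"jaw":0},{"xyz":[0,-89,-91],"rot":[0,0,0],"jaw":0},{"xyz":[0,-102.5,-80.5],"rot":[0,0,0],"jaw":0},{"xyz":[0,-112.5,-67],"rot":[0,0,0],"jaw":0}])

```text
t: 15.42
eef_pos: [0.4757, -0.0595, 0.1848]
orientation: [[0.052, -0.067, 0.996], [-0.524, 0.847, 0.084], [-0.85, -0.527, 0.009]]
ft_force: [-3.7, 7.9, 9.6]
opening: 0.286
```

Run:
```python
from wind import *
where(); rows(600,645,3)
for n in ("scene","top"): grab(n,"12")
p=load("top","12")[0]; cv2.imwrite("pics/t12c.png",cv2.resize(p[160:210,290:370,::-1],None,fx=10,fy=10,interpolation=cv2.INTER_CUBIC))
```

```text
15.425 p [ 0.4757 -0.0595  0.1848] q [ 0.2268  0.2156 -0.273   1.1605 -0.5498  0.167 ] open 0.2862323823336351 F [-3.6977  7.9115  9.5534] M [ 1.3445  0.4632 -0.1764]
[[ 0.0524 -0.0668  0.9964]
 [-0.5242  0.8474  0.0844]
 [-0.85   -0.5267  0.0094]]
TCP seat frame mm [-33.1099 -56.4817  58.7497] theta -120.37909893820643 r 65.47099973336152 F tool [-12.4612   1.92    -2.9266]
615.0 [0.9, -6.2, 16.3]
630.0 [1.0, -8.4, 33.1]
645.0 [1.1, -6.1, 50.0]
rot [-0.25  0.48 -0.22]
```

View pics/t12c.png

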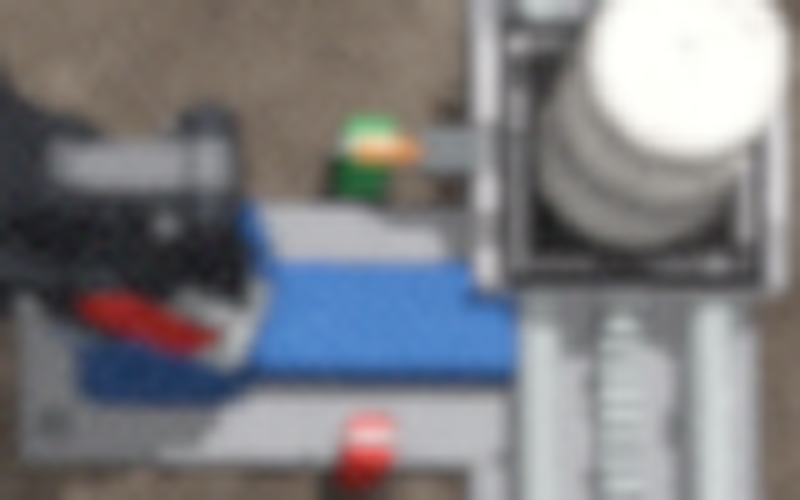

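Run:
```python
from wind import *
def ray(n,u,z):
    K,D,o,R=cal(n); xy=cv2.undistortPoints(np.array([[u]],float),K,D)[0,0]; d=R@np.r_[xy,1]; return RS.T@(o+d*(z-o[2])/d[2]-O)
zb={'top':0.0006,'scene':-.0018}
for n,tag in(("top","0"),("scene","0"),("top","7"),("scene","7")):
    p,_=load(n,tag); hsv=cv2.cvtColor(p,cv2.COLOR_RGB2HSV).astype(int); H,S,V=[hsv[...,i] for i in range(3)]
    c=proj(n,O+RS@np.array([.0425,-.072,.042]))[0].round().astype(int)
    box_=np.s_[c[1]-6:c[1]+7,c[0]-6:c[0]+7]
    # white-line: bright pixels with low sat near flag top
    pr=p[box_].astype(float)
    w=np.clip(pr.min(-1)-130,0,None); 
    v,u=np.mgrid[c[1]-6:c[1]+7,c[0]-6:c[0]+7]
    if tag=="0": print(n,c); print(pr.min(-1).astype(int)[:, :])
```

```text
top [326 174]
[[ 99 102  98  99  99 101 100 104 105 110 111 109 105]
 [ 99  98  98  98  99 101 102 103 112 107 109 109 104]
 [ 95  97 101 100  99 101 104 108 108 109 109 109 105]
 [103  99 102 103 103 108 110 112 112 106 104 106 105]
 [101 100 103 104 111 120 123 124 125 122 108 105 105]
 [102 102 101 106 128 154 166 167 161 145 117 107 104]
 [ 97  97 101 111 145 177 190 192 186 160 124 105 100]
 [ 94  91  89  84 102 132 141 145 141 128 106 103  99]
 [ 92  92  73  59  49  65  73  74  85  98  94  93  92]
 [ 93  83  62  52  40  45  45  44  68  84  91  94  94]
 [ 95  87  70  46  37  38  32  45  67  84  91  95  90]
 [101  92  74  62  54  54  58  67  85  92  99 101 104]
 [140 132 124 117 117 117 121 121 128 133 134 134 137]]
scene [283 256]
[[ 56  55  47  42  42  39  41  38  50  85 128 157 168]
 [ 54  48  45  41  42  40  41  43  74 117 152 167 170]
 [ 50  44  40  40  39  41  45  71 111 145 164 169 170]
 [ 44  41  40  42  43  45  68 110 144 162 170 171 170]
 [ 40  45  60  70  68  68 105 146 163 169 171 170 166]
 [ 46  73 107 122 114 112 148 173 173 171 171 167 155]
 [ 68 112 144 152 141 156 185 182 165 164 165 156 137]
 [101 143 160 153 148 183 193 163 128 144 151 138 120]
 [136 160 162 138 138 174 163 112  83 118 129 119 105]
 [158 168 163 127 101 117  96  54  57  97 112 105  97]
 [168 171 163 123  71  47  37  28  46  86  99  99  97]
 [172 172 164 125  67  30  21  21  42  80  93  99  97]
 [173 173 165 128  71  32  18  20  40  75  91  96  96]]
```

```bash
cat > ptr.py <<'E'
from wind import *
def ray(n,u,z):
    K,D,o,R=cal(n); xy=cv2.undistortPoints(np.array([[u]],float),K,D)[0,0]; d=R@np.r_[xy,1]; return RS.T@(o+d*(z-o[2])/d[2]-O)
zb={'top':0.0006,'scene':-.0018}
G={}
for n,u in(("top",(326.7,173.8)),("scene",(282.7,256.7))):
    G[n]=ray(n,u,.042+zb[n])
def pointer(tag,names=("top","scene")):
    for n in names:
        p,_=load(n,tag); hsv=cv2.cvtColor(p,cv2.COLOR_RGB2HSV).astype(int); H,S,V=[hsv[...,i] for i in range(3)]
        b,a=[f(0) for f in (lambda _:0,lambda _:0)]
        m=(H>4)&(H<24)&(S>75)&(V>130)
        v,u=np.nonzero(m)
        X=np.array([ray(n,(uu,vv),.0475+zb[n]) for uu,vv in zip(u,v)])
        k=(np.abs(X[:,0]-.02)<.045)&(X[:,1]<-.055)&(X[:,1]>-.105)
        if k.sum()==0: print(n,"no pointer"); continue
        w=S[v[k],u[k]].astype(float)
        px=np.average(X[k],axis=0,weights=w); print(n,"pointer",k.sum(),px*1e3,"pix",u[k].mean(),v[k].mean(),"green line",G[n]*1e3,"dx mm",(px[0]-G[n][0])*1e3)
E
python3 - <<'E'
from ptr import *
for t in("0","7","9","10","11","12"):
    print(t); pointer(t,("scene",) if t in("10",) else ("top","scene"))
E
```

```text
0
top pointer 2 [ -0.3577 -82.4485  48.1   ] pix 330.5 190.0 green line [ 43.5158 -73.2398  42.6   ] dx mm -43.873494932873456
scene pointer 6 [  0.8413 -78.9726  45.7   ] pix 267.0 250.5 green line [ 42.9619 -73.4656  40.2   ] dx mm -42.12055365662285
7
top pointer 3 [ -0.3791 -81.3737  48.1   ] pix 330.0 190.0 green line [ 43.5158 -73.2398  42.6   ] dx mm -43.89492932783454
scene pointer 6 [  0.8368 -78.9661  45.7   ] pix 267.0 250.5 green line [ 42.9619 -73.4656  40.2   ] dx mm -42.125036434118904
9Traceback (most recent call last):
  File "<stdin>", line 3, in <module>
  File "ptr.py", line 14, in pointer
    X=np.array([ray(n,(uu,vv),.0475+zb[n]) for uu,vv in zip(u,v)])
                ~~~^^^^^^^^^^^^^^^^^^^^^^^
  File "ptr.py", line 3, in ray
    K,D,o,R=cal(n); xy=cv2.undistortPoints(np.array([[u]],float),K,D)[0,0]; d=R@np.r_[xy,1]; return RS.T@(o+d*(z-o[2])/d[2]-O)
            ~~~^^^
  File "h.py", line 5, in cal
    c=viewer.get_calibration(n); f=210/np.tan(np.radians(c['fovy'])/2)
ValueError: time passes only in moves, steps and waits
```

Call:
jog_arm(moves=[{"xyz":[1,-6,16.5],"rot":[0,0,0],"jaw":0},{"xyz":[1,-8.5,33],"rot":[0,0,0],"jaw":0},{"xyz":[1,-6,50],"rot":[0,0,0],"jaw":0},{"xyz":[1,-6,50],"rot":[0,0,0],"jaw":0},{"xyz":[1,-6,50],"rot":[0,0,0],"jaw":0}])

```text
t: 16.15
eef_pos: [0.5276, -0.0607, 0.1883]
orientation: [[0.055, -0.065, 0.996], [-0.524, 0.848, 0.084], [-0.85, -0.527, 0.012]]
ft_force: [1.4, 5.5, 9.6]
opening: 0.289
```

```bash
python3 - <<'E'
import re
s=open('h.py').read()
s=s.replace("def cal(n):\n    c=viewer.get_calibration(n)","import functools\n@functools.lru_cache(None)\ndef cal(n):\n    c=viewer.get_calibration(n)")
open('h.py','w').write(s)
E
python3 - <<'E'
from ptr import *
for n in ("scene","top"): grab(n,"13")
p=load("top","13")[0]; cv2.imwrite("pics/t13c.png",cv2.resize(p[150:210,290:370,::-1],None,fx=10,fy=10,interpolation=cv2.INTER_CUBIC))
p=load("scene","13")[0]; cv2.imwrite("pics/s13c.png",cv2.resize(p[170:290,220:340,::-1],None,fx=5,fy=5,interpolation=cv2.INTER_CUBIC))
where()
for t in("7","9","11","12","13"): print(t); pointer(t)
E
```

```text
16.25 p [ 0.5275 -0.0607  0.1883] q [ 0.2022  0.3062 -0.1427  1.1827 -0.5518  0.1387] open 0.28849914114921116 F [0.7539 5.5558 8.2458] M [ 0.9284 -0.0824  0.1292]
[[ 0.0546 -0.0651  0.9964]
 [-0.5239  0.8476  0.0841]
 [-0.85   -0.5266  0.0122]]
TCP seat frame mm [ 18.3938 -63.1056  58.8498] theta -73.74985363752165 r 65.73167423536928 F tool [-9.8787  0.318   1.3185]
7
top pointer 3 [ -0.3791 -81.3737  48.1   ] pix 330.0 190.0 green line [ 43.5158 -73.2398  42.6   ] dx mm -43.89492932783454
scene pointer 6 [  0.8368 -78.9661  45.7   ] pix 267.0 250.5 green line [ 42.9619 -73.4656  40.2   ] dx mm -42.125036434118904
9
top pointer 9 [  3.5965 -79.1811  48.1   ] pix 329.22222222222223 188.44444444444446 green line [ 43.5158 -73.2398  42.6   ] dx mm -39.91935531485878
scene pointer 5 [  4.8051 -79.6944  45.7   ] pix 268.2 251.2 green line [ 42.9619 -73.4656  40.2   ] dx mm -38.15672696371514
11
top pointer 18 [ 28.8095 -76.7902  48.1   ] pix 328.44444444444446 178.94444444444446 green line [ 43.5158 -73.2398  42.6   ] dx mm -14.706360257517005
scene pointer 5 [ 29.7346 -77.7518  45.7   ] pix 277.2 254.2 green line [ 42.9619 -73.4656  40.2   ] dx mm -13.22722315073327
12
top pointer 14 [ 39.5274 -77.8651  48.1   ] pix 328.64285714285717 174.71428571428572 green line [ 43.5158 -73.2398  42.6   ] dx mm -3.988400850322253
scene pointer 15 [ 26.0093 -83.3081  45.7   ] pix 273.8666666666667 254.86666666666667 green line [ 42.9619 -73.4656  40.2   ] dx mm -16.95259345076477
13
top pointer 15 [ 43.0865 -79.0141  48.1   ] pix 329.26666666666665 173.4 green line [ 43.5158 -73.2398  42.6   ] dx mm -0.42928571322542464
scene pointer 14 [ 38.4287 -79.2439  45.7   ] pix 280.14285714285717 255.78571428571428 green line [ 42.9619 -73.4656  40.2   ] dx mm -4.5331941936075095
```

View pics/t13c.png

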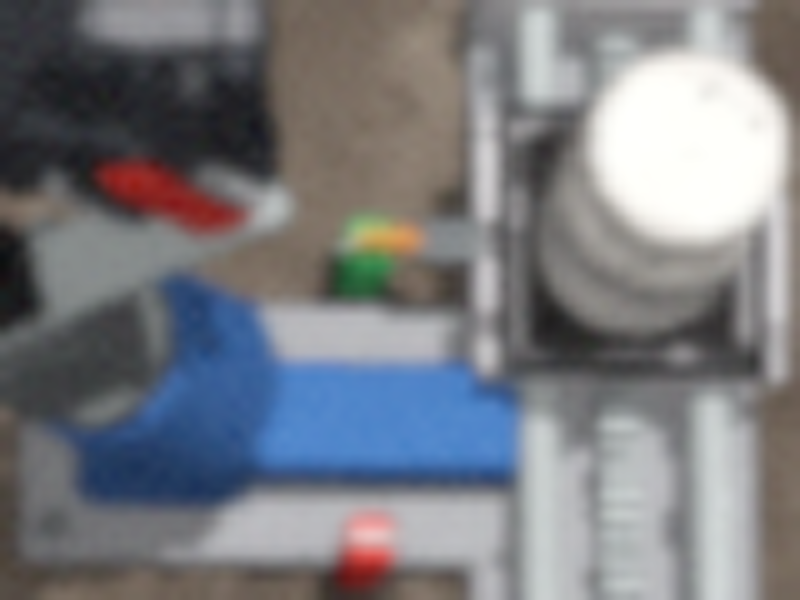

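View pics/s13c.png

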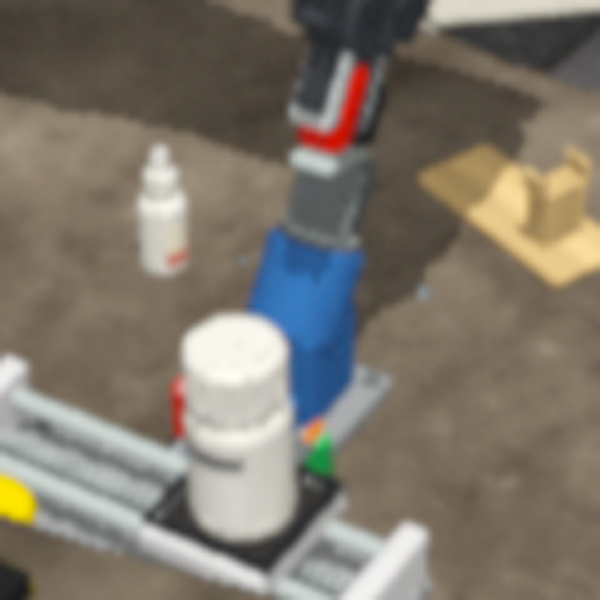

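Call:
jog_arm(moves=[{"xyz":[0,0,0],"rot":[0,0,0],"jaw":0.42},{"xyz":[0,0,0],"rot":[0,0,0],"jaw":0.42},{"xyz":[0,0,0],"rot":[0,0,0],"jaw":0.42},{"xyz":[-20,0,0],"rot":[0,0,0],"jaw":0.42},{"xyz":[-50,0,0],"rot":[0,0,0],"jaw":0.42},{"xyz":[-90,0,0],"rot":[0,0,0],"jaw":0.42},{"xyz":[-140,0,0],"rot":[0,0,0],"jaw":0.42},{"xyz":[-150,0,0],"rot":[0,0,0],"jaw":0.42},{"xyz":[-150,0,0],"rot":[0,0,0],"jaw":0.42}])

```text
t: 17.38
eef_pos: [0.5195, 0.018, 0.3155]
orientation: [[0.055, -0.065, 0.996], [-0.524, 0.848, 0.085], [-0.85, -0.527, 0.012]]
ft_force: [0.3, 0.0, -0.5]
opening: 0.418
```

Run:
```python
from ptr import *
for n in ("scene","top"): grab(n,"14")
p=load("top","14")[0]; cv2.imwrite("pics/t14c.png",cv2.resize(p[130:230,240:390,::-1],None,fx=5,fy=5,interpolation=cv2.INTER_CUBIC))
p=load("scene","14")[0]; cv2.imwrite("pics/s14c.png",cv2.resize(p[140:290,210:360,::-1],None,fx=4,fy=4,interpolation=cv2.INTER_CUBIC))
where(); pointer("14")
a=np.radians(-74); Rr=RSEAT@Rz(a)
fs=dict(orientation=tool_from_crank(Rr,1),eef_pos=SEAT+Rr[:,2]*.05)
fitcrank("14",fs,H=.05)
```

```text
17.475 p [0.519  0.0173 0.3147] q [ 0.349   0.3298  0.2071  1.5993 -0.5362  0.3099] open 0.41740379307342923 F [-0.7523 -0.1378 -0.9553] M [ 0.4727 -0.017  -0.0218]
[[ 0.053  -0.0655  0.9964]
 [-0.5244  0.8474  0.0836]
 [-0.8498 -0.527   0.0106]]
TCP seat frame mm [ 16.4802 -63.5589 207.5593] theta -75.46392576078156 r 65.66073544582419 F tool [ 0.8442  0.4359 -0.7712]
top pointer 14 [ 42.9037 -78.8014  48.1   ] pix 329.14285714285717 173.5 green line [ 43.5158 -73.2398  42.6   ] dx mm -0.612095895009615
scene pointer 15 [ 33.7197 -80.8621  45.7   ] pix 278.4 255.53333333333333 green line [ 42.9619 -73.4656  40.2   ] dx mm -9.242180852198148
('scene',) 499 shift mm (crank axes) [ 1.9979  2.0862 -8.2001] rot deg [ 2.1108 -1.7946  1.2255] rms 0.002101203907752649 world origin [ 0.5103 -0.0453  0.0988]
('top',) 453 shift mm (crank axes) [ 0.1639 -0.402  -3.806 ] rot deg [-1.3105 -1.7659 -0.779 ] rms 0.0017250977854905904 world origin [ 0.5071 -0.0423  0.1019]
('scene', 'top') 937 shift mm (crank axes) [ 0.9861  0.0635 -3.9199] rot deg [-1.1999 -1.5755 -0.8612] rms 0.0019204894036317652 world origin [ 0.5079 -0.0428  0.1022]
```

View pics/t14c.png

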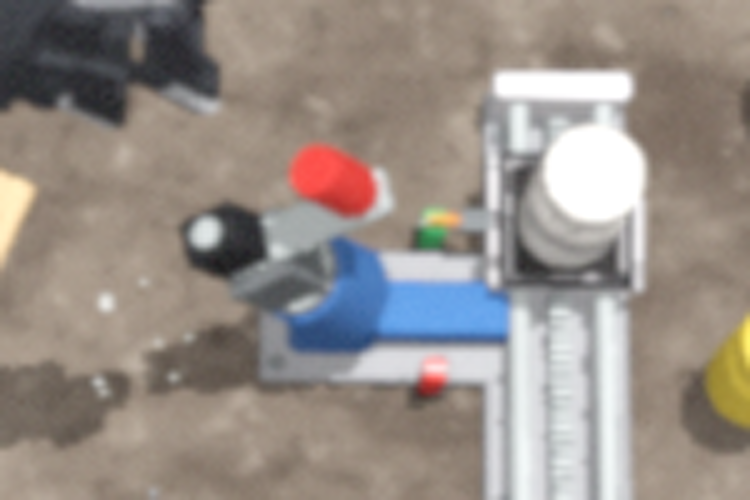

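View pics/s14c.png

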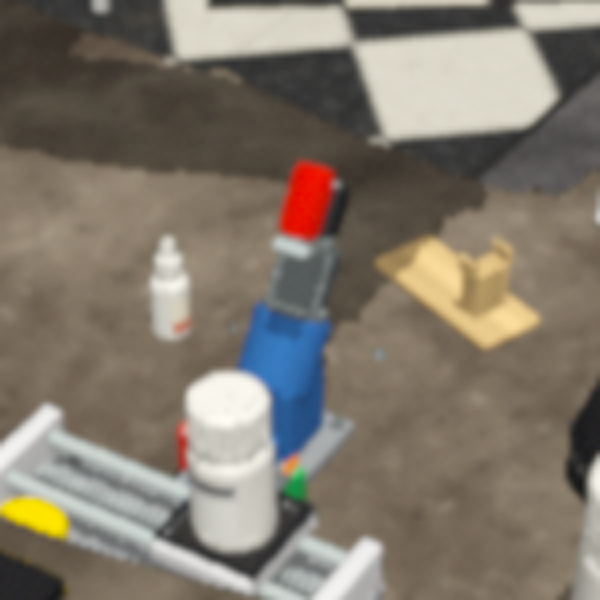

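Run:
```python
from station import ticket,manip
print(abs(manip.get_state()['qvel']).max()); print(ticket.finish_job())
```

```text
0.006653276426682991
the job is handed in; nothing more can be done
None
```

The jar is at the green flag's station and I handed the job in at about 17.5 s. No verdict was reported.

I took the dark crank from its wooden rest by its black grip and seated it on the slanted shaft. The push home went a bit hard, with about 85 N measured at the wrist (limit 120 N). I then wound the knob about 646° anticlockwise, let go and backed off.

Last checks, from pictures taken after letting go:
- **Pointer:** the top camera puts it 0.6 mm short of the white line. The angle wound agrees, giving −0.8 mm with the top camera's start distance and +0.9 mm with the scene camera's. The scene camera's own last pointer reading was −9 mm. I discounted it because the jar hides part of the pointer there and the red flag gets mixed in.
- **Crank:** in both pictures the hub sits against the shoulder. The model fits put its origin 4 mm (top camera) and 8 mm (scene camera) from my estimate of the shoulder's centre. Nearly all of that is below the shoulder, which is not possible, so I take it as fit bias. The gripper's height along the shaft stayed constant during winding, to within 0.5 mm.
- **Jar and surroundings:** the jar stands upright on the carriage by eye. The dropper bottle in view stands where it was. The gripper was clear, with wrist forces under 1 N.

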